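# Pack the bracket kit into its case and clear the tools away

### The job

Pack up the bracket kit: fit the three flat brackets together flat on the floor of the grey case (with the block in its corner they go only one way), then lay the cover on and press it down firmly until it is level with the rim. Also clear what was used: all wrenches and the screwdriver lying about go into the larger shallow tray, the markers into the smaller one. Leave the tape roll and the bottles where they are.

Things in the scene. Friction and masses are not known exactly. Their poses are not given: they have to be found in the camera images.
- case: Grey open case fixed to the bench, 130 x 166 mm (x, y), rim 46 mm high, walls 5, floor 4 thick. Origin: centre of underside. Well x -54..54, y -72..72 mm; a block 8 mm high fills its corner x -54..-18, y -72..-36, so the three 36 mm-grid brackets fit one way only. A black inner frame, 6 mm wide round the well's top, carries the cover; recess for the cover 120 x 156 mm.
- frame (a joint): Inner frame of the case: 0 = up (its top 43 mm above the bench, 3 mm below the rim), 0.005 = pushed fully down (38 mm, 8 mm below the rim). Held by friction: it needs about 7 N to sink, does not spring back, and does not sink under the cover's weight alone.
- bracket_tee: T-shaped flat aluminium bracket, 8 mm thick, 0.12 kg: bar 104.5 x 32.5 mm along its y, stem 32.5 mm wide from the bar's middle toward +x. Lug on top for gripping: 28 mm in x, 10 mm thick in y, 8 to 32 mm above the underside. Origin: underside, below the lug's middle. Fits at the case's yaw. Plate from x -29 to 39, y -52 to 52 mm.
- bracket_ell: L-shaped flat aluminium bracket, 8 mm thick, 0.12 kg: bar 104.5 x 32.5 mm along its y, foot 32.5 mm wide toward -x at its +y end. Lug on top for gripping: 28 mm in x, 10 mm thick in y, 8 to 32 mm above the underside. Origin: underside, below the lug's middle. Fits at the case's yaw. Plate from x -50 to 18, y -61 to 43 mm.
- bracket_vee: Corner-shaped flat aluminium bracket, 8 mm thick, 0.12 kg, two equal arms 68.5 mm long, 32.5 mm wide: corner at -x -y, arms toward +y and +x. Lug on top for gripping: 28 mm in x, 10 mm thick in y, 8 to 32 mm above the underside. Origin: underside, below the lug's middle. Fits at the case's yaw. Plate from x -18 to 50, y -35 to 33 mm.
- slot_tee (a point): Point on the case floor (4 mm above the bench) where the origin of bracket_tee belongs; side play is about 1.75 mm each way. Axes are those of the case.
- slot_ell (a point): Point on the case floor where the origin of bracket_ell belongs; same play and axes.
- slot_vee (a point): Point on the case floor where the origin of bracket_vee belongs; same play and axes.
- cover: Grey flat cover plate for the case, 116 x 152 x 8 mm (x, y, z), 0.25 kg, with a dark upright grip bar in its middle: 50 mm along x, 10 mm thick along y, from 8 to 33 mm above the underside. Origin: centre of its underside. Fits at the case's yaw or half a turn round, 2 mm play each way.
- cover_home (a point): Point in the middle of the case, 38 mm above the bench, where the cover's origin is when it is pressed fully home (its flat top then level with the rim).
- tool_tray: The larger of two shallow grey open plastic trays fixed to the bench: 125 x 215 mm outside, long along its y, walls 25 mm high and 4 mm thick, floor 4 mm. For hand tools. Origin: centre of its underside.
- pen_tray: The smaller shallow grey open plastic tray fixed to the bench: 85 x 170 mm outside, long along its y, walls 25 mm high and 4 mm thick, floor 4 mm. For markers. Origin: centre of its underside.
- wrench: Flat steel open-ended wrench, 149 mm long along its own y, 5 mm thick, shank 10 mm wide and 4 mm thick, jaws 30 mm wide at the ends. Origin: its middle, on the underside. May be absent.
- screwdriver: Red-handled screwdriver lying flat, 162 mm long along its own y (handle end y +81, tip y -81). Origin: middle of its length, about 1 mm above the bench. Handle 18 mm wide to grip, 22 mm high, from y +7 to +75 mm; the weight is at y +41, so grip there. May be absent.
- small_wrench: Like the wrench but 128 mm long, shank 8 mm wide and 4 mm thick, jaws 26 mm wide; lies crosswise behind the others. Origin: its middle, on the underside. May be absent.
- marker_black: Marker pen with a black cap, 128 mm long along its own y, 14 mm wide to grip, 17 mm high, flat-bottomed (does not roll). Origin: its middle, at bench level. May be absent.
- marker_blue: Marker pen with a blue end, 128 mm long along its own y, 14 mm wide to grip, 17 mm high, flat-bottomed (does not roll). Origin: its middle, at bench level. May be absent.
- tape: Roll of yellow tape lying behind the work, 77 mm across, 18 mm high; not part of the job. Origin: centre of its underside.
- bottle_small: Small brown reagent bottle with a black cap, 50 mm across, 100 mm high, standing at the right; not part of the job. Origin: centre of its underside.
Mind the look-alikes: they are no part of the job. Leave any blue or red look-alike of the bracket_vee alone.

How it is judged:
By the outcome, as a careful person would: the job done as asked, in the order asked, and still so for the second after the job is handed in, with the robot touching nothing.
Of wrench, screwdriver, small_wrench, marker_black, marker_blue only 3 to 5 are there at a start; the rules pass over those that are not, and their reading is None.
At some moment in a run one of wrench, screwdriver, small_wrench, marker_black, marker_blue may be knocked a few centimetres aside while the robot is not near it.
Once in a run the grip may slacken for a moment while it holds something.
It also fails if it takes over 210 s, if anything falls off the work surface, if the arm or the gripper's body presses on something with over 40 N, if the wrist force passes 120 N, or if a joint passes its speed limit or range.

### The arm

A 7-joint arm with a two-finger parallel gripper is mounted at the origin on a cart in front of the work surface, level with it; the furniture and walls round the work are solid. World frame = base frame: x ahead of the robot, y to its left, z up, the work surface at z = 0. Lengths are in m, angles in rad, forces in N, time in s.
With the tool pointing down it reaches from about 0.425 to 0.875 m from the base axis. Payload 4.7 kg.
Tool frame: the origin (TCP) lies at the very end of the fingers, on their centre line; the grasp point (between the pads) lies behind it (ctrl.tcp_to_grasp is the z of the grasp point in the tool frame, in m); z points along the fingers, y is the line along which they close (so a half turn about z gives the same grasp; the last joint's range is limited). The gripper opens to 87 mm and grips with 3 to 60 N. Pads are 19 mm wide; open, the fingers measure 117 mm over their backs; the gripper's body (75 mm by 190 mm) begins 51 mm behind the grasp point.
Start: joints at [-1.19, 0.321, -0.07, 1.45, 0.023, 1.371, -0.057], TCP at [0.233, 0.607, 0.223] pointing down, gripper open.
Joint ranges: [-2.86, 2.86], [-0.3, 2.09], [-1.38, 1.24], [0.06, 2.45], [-1.56, 4.7], [0.09, 2.05], [-2.69, 2.69]. Speed limits (rad/s): [2.57, 2.57, 3.14, 3.14, 3.14, 3.14, 3.14].

### API

Orientations are given as a rotation vector (axis times angle).
In Python, from bench import ctrl gives the robot as it stands.
- The arm moves only by the tool step_arm, never from a script. Its argument "targets" is a list of rows, each a list of 7 numbers: the shift along the world's x, y, z in cm, then the turn, a rotation vector about the world's x, y, z in degrees, then the opening, from 0 (shut) to 1 (fully open). A call has exactly 5 rows; each row shifts and turns the commanded pose from where the row before left it; what a row does not reach is not made up. A row lasts 1/12 s, in which the tool goes at most 41.7 mm and 7.16 degrees, less where a joint would pass 70% of its speed; a pose out of reach is approached as far as the arm can. A call with a gripper value outside its range is refused whole. The fingers move at their own pace and stop on an object; "force" is the grip in N (left out, the last holds). Time passes only in rows, so rows that do not move let the fingers close, or fill a call up. It gives the time, the measured TCP pose, the force, the opening and the grip force at its end, in the units of the state.
- ctrl.get_state(): the state, without advancing time (a new reading comes with each control period).
- ctrl.get_image(name): name is "side" or "top"; returns (picture, depth): 384x512x3 uint8, red, green, blue; 384x512 float32, m along the optical axis (not along the pixel's ray), 0 where there is no reading.
- ctrl.camera_params(name): a dict with "intrinsics" (3x3 intrinsics, pixels), "rvec" (rotation vector, rad) and "tvec" (3), from world to camera coordinates, as OpenCV has them. Camera axes: x right, y down, z forward; pixel columns grow to the right and rows downward; lengths in m; the calibration is good to about 2 mm. A picture is of the moment at which its call begins. camera_params takes no time and is no camera call.
- ctrl.close_job(): hands the job in; it is judged then, once.
The state is a dict: "time": time; "joint_positions": joint angles; "qd": joint speeds; "joint_torque": joint torques, N m; "position": TCP position; "tool_rot": TCP orientation; "ft_force": force on the tool from outside, world axes, zero at the start; "torque": the same for the moment, N m; "grip_width": opening from 0.0 (shut) to 1.0 (fully open); "grip_force": force on a finger pad.
Only numpy, scipy, OpenCV 4.12 (cv2) and the standard library are available. Lean on these libraries where they do the work, as an engineer would, in place of code of your own. Each camera call takes 0.05 s, during which the arm holds its last target. There are 200 camera calls.

## Working session

There is one attempt and no reset: what is moved stays moved. The work goes in short steps, Python scripts to look and compute and a tool call to move; the robot and the scene stay as the last step left them, time stands still between calls to the robot, and variables do not carry over. Pictures are saved under pics/ and viewed, at most 14 in all, crops included, and the job is handed in when it is done.

Besides the shell and the picture viewer there is one more tool, called after "Call:" in YAML: its name, and indented under it one key for each argument. step_arm: Moves the arm, as the interface text tells. Its arguments: {"type":"object","properties":{"targets":{"type":"array"},"force":{"type":"number"}},"required":["targets"]}

```bash
ls; mkdir -p pics
python3 - <<'E'
from bench import ctrl
import cv2,numpy as np
print(ctrl.get_state(), ctrl.tcp_to_grasp)
for n in("top","side"):
    im,d=ctrl.get_image(n); cv2.imwrite(f"pics/{n}0.png",im[:,:,::-1]); np.savez(f"{n}0.npz",im=im,d=d)
    p=ctrl.camera_params(n); print(n,p, (d>0).mean())
a=cv2.imread("pics/top0.png");cv2.imwrite("pics/top0b.png",cv2.resize(a,(800,600),interpolation=cv2.INTER_CUBIC))
a=cv2.imread("pics/side0.png");cv2.imwrite("pics/side0b.png",cv2.resize(a,(800,600),interpolation=cv2.INTER_CUBIC))
E
```

```text
pics
{'time': 0.0, 'joint_positions': array([-1.18987563,  0.32182727, -0.07008239,  1.45167347,  0.02260666,
        1.37079576, -0.05687231]), 'qd': array([-0.00084675, -0.00028635, -0.00019552,  0.00068931,  0.00116554,
       -0.00048742, -0.00068521]), 'joint_torque': array([ 8.68834468e-05, -4.91286564e+01, -4.04148744e-01, -3.12525237e+01,
       -6.40314817e-02,  4.34589351e-02,  1.79501649e-04]), 'position': array([0.23297397, 0.60622085, 0.22145949]), 'tool_rot': array([-5.72841996e-01, -3.08867389e+00,  2.98601241e-03]), 'ft_force': array([-0.04911696, -0.36013072,  0.07254921]), 'torque': array([0.00455015, 0.01532057, 0.01174873]), 'grip_force': 0.0, 'grip_width': 0.9983176661443617} -0.0187
top {'intrinsics': array([[388.14074833,   0.        , 253.37514721],
       [  0.        , 388.14074833, 196.87492794],
       [  0.        ,   0.        ,   1.        ]]), 'rvec': array([ 2.17260132, -2.17205256,  0.10318047]), 'tvec': array([-0.0800315 ,  0.58600852,  1.33890672])} 0.9959869384765625
side {'intrinsics': array([[384.95539215,   0.        , 244.51796656],
       [  0.        , 384.95539215, 193.43041152],
       [  0.        ,   0.        ,   1.        ]]), 'rvec': array([ 1.050941  , -2.58353436,  0.85836069]), 'tvec': array([0.3550471 , 0.39912524, 1.10584246])} 0.9959971110026041
```

View pics/top0b.png

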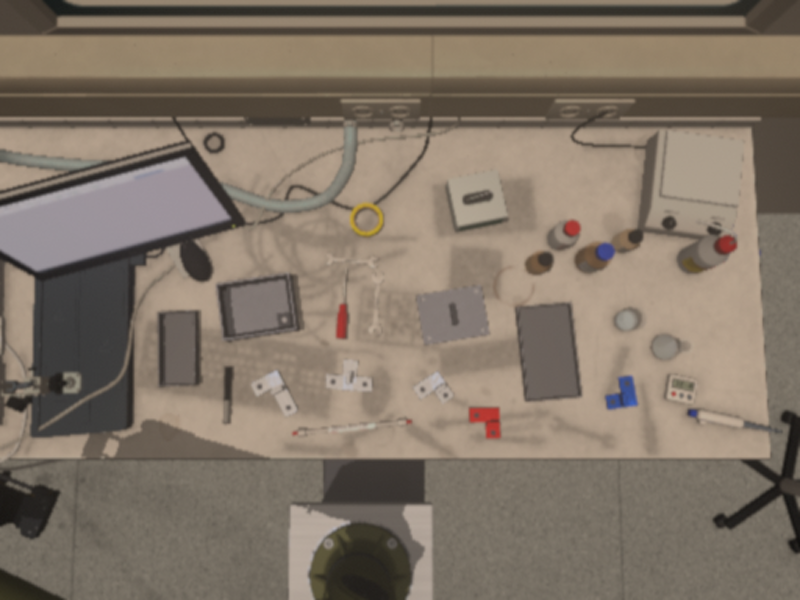

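View pics/side0b.png

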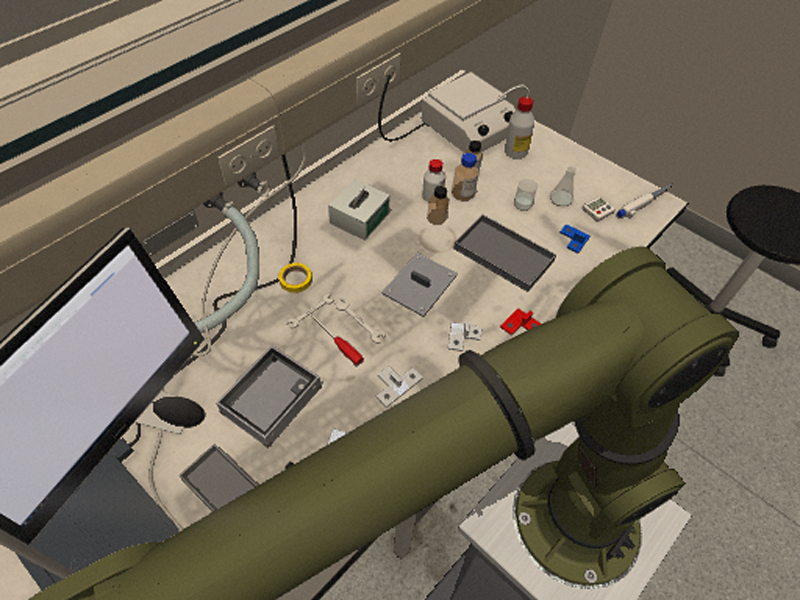

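The top view (800x600) shows: case (260,306), cover (453,314), ell (275,390), tee (349,378), vee (434,386). Pen tray is at (180,347), tool tray at (548,350), wrench (376,298), small wrench (352,262), screwdriver (343,315), black marker (228,395). No blue marker is obvious; the white stick at (350,427) and the pipette at (735,420) need a closer look. The red (487,420) and blue (622,393) corners are look-alikes.

```bash
cat > h.py <<'E'
from bench import ctrl
import cv2,numpy as np
P={n:ctrl.camera_params(n) for n in("top","side")}
def grab(n,k=4):
    I=[];D=[]
    for _ in range(k):
        a,b=ctrl.get_image(n); I.append(a.astype(np.float32)); D.append(b)
    D=np.array(D); D=np.where(D>0,D,np.nan)
    import warnings
    with warnings.catch_warnings():
        warnings.simplefilter("ignore"); d=np.nanmedian(D,0)
    return np.mean(I,0).round().astype(np.uint8),d
def ray(n,uv):
    p=P[n];uv=np.atleast_2d(np.asarray(uv,float));R=cv2.Rodrigues(p["rvec"])[0]
    r=np.c_[(uv-p["intrinsics"][:2,2])/p["intrinsics"][0,0],np.ones(len(uv))]
    return -R.T@p["tvec"], r@R
def plane(n,uv,z):
    c,r=ray(n,uv); return c+r*((z-c[2])/r[:,2])[:,None]
def proj(n,X):
    p=P[n];return cv2.projectPoints(np.atleast_2d(np.asarray(X,float)),p["rvec"],p["tvec"],p["intrinsics"],None)[0][:,0]
def tri(ut,us):
    c1,r1=ray("top",ut);c2,r2=ray("side",us);r1=r1[0];r2=r2[0]
    s=np.linalg.lstsq(np.c_[r1,-r2],c2-c1,rcond=None)[0]
    a,b=c1+s[0]*r1,c2+s[1]*r2; return (a+b)/2,np.linalg.norm(a-b)
def rect(im,n,z,x0,x1,y0,y1,s):
    """orthographic view of the plane z: rows = x falling, cols = y falling, s m/px"""
    xs=np.arange(x1,x0,-s);ys=np.arange(y1,y0,-s);Y,X=np.meshgrid(ys,xs)
    m=proj(n,np.c_[X.ravel(),Y.ravel(),np.full(X.size,z)]).astype(np.float32).reshape(X.shape+(2,))
    return cv2.remap(im,m[...,0],m[...,1],cv2.INTER_CUBIC)
E
python3 - <<'E'
from h import *
im,d=grab("top",6);np.savez("t1.npz",im=im,d=d)
s,ds=grab("side",4);np.savez("s1.npz",im=s,d=ds)
for a,b in [((260,306),"case"),((453,314),"cover"),((180,347),"pentray"),((548,350),"tooltray"),((228,395),"marker"),((343,315),"sd"),((376,298),"wr"),((352,262),"sw"),((349,378),"tee"),((275,390),"ell"),((434,386),"vee"),((350,427),"stick")]:
    u=np.array(a)*.64; print(b,plane("top",u,0.01)[0].round(3),"depth",d[int(u[1]),int(u[0])])
    c,r=ray("top",u);print((c+r*d[int(u[1]),int(u[0])]).round(3))
c=cv2.resize(im[150:290,90:390],(800,373),interpolation=cv2.INTER_CUBIC)
c2=cv2.resize(s[150:345,110:385],(800,567),interpolation=cv2.INTER_CUBIC)
cv2.imwrite("pics/c1.png",c[:,:,::-1]);cv2.imwrite("pics/c2.png",c2[:,:,::-1])
E
```

```text
case [0.591 0.231 0.01 ] depth 1.3910925
[[0.592 0.232 0.004]]
cover [ 0.573 -0.21   0.01 ] depth 1.3598921
[[ 0.571 -0.208  0.033]]
pentray [0.498 0.41  0.01 ] depth 1.3805548
[[0.498 0.412 0.006]]
tooltray [ 0.491 -0.425  0.01 ] depth 1.378973
[[ 0.491 -0.426  0.007]]
marker [0.39  0.298 0.01 ] depth 1.3606093
[[0.39  0.297 0.016]]
sd [0.571 0.041 0.01 ] depth 1.3678178
[[0.57  0.039 0.025]]
wr [ 0.61  -0.034  0.01 ] depth 1.3927548
[[ 0.61  -0.034  0.004]]
sw [0.693 0.021 0.01 ] depth 1.3986413
[[0.694 0.021 0.006]]
tee [0.428 0.026 0.01 ] depth 1.3477533
[[0.428 0.024 0.032]]
ell [0.401 0.193 0.01 ] depth 1.3435054
[[0.402 0.188 0.034]]
vee [ 0.41  -0.166  0.01 ] depth 1.3692472
[[ 0.41  -0.166  0.009]]
stick [0.319 0.023 0.01 ] depth 1.3509998
[[0.32  0.022 0.018]]
```

View pics/c1.png

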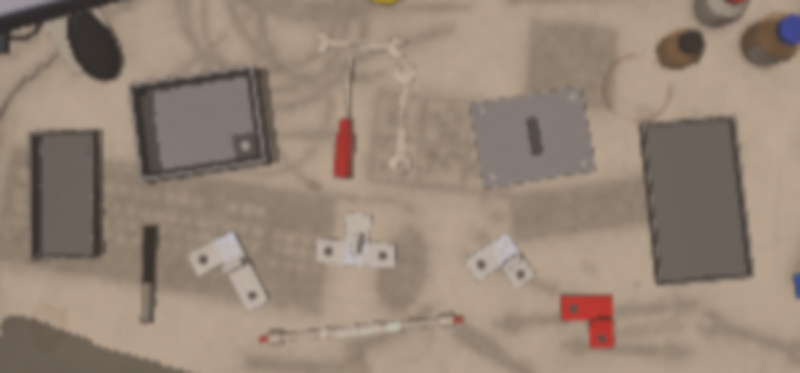

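The crop shows the top view at 2.67x. The case has its block at the lower right (245,145), so that corner is -x,-y and the yaw is about +8°. The cover is at (532,137), and the white brackets are ell (230,268), tee (357,245) and vee (502,260). The stick (360,328) is about 190 mm long, thin with two red ends, so it is no marker. The screwdriver, both wrenches and the black marker are present; the blue marker is absent.

```bash
cat >> h.py <<'E'
BOX={"case":(.591,.231,.046,.12),"cover":(.573,-.21,.008,.11),"pen":(.498,.41,.025,.11),"tool":(.491,-.425,.025,.135),"tee":(.42,.026,.008,.075),"ell":(.395,.19,.008,.085),"vee":(.40,-.166,.008,.07)}
def measure(im,n,name,z=None,K=6,off=None,c=None,hr=None):
    x,y,zz,h=BOX[name]; z=zz if z is None else z
    if c is not None:x,y=c[:2]
    if hr:h=hr
    co=proj(n,[[x+a,y+b,z] for a in(-h,h) for b in(-h,h)]); lo=np.floor(co.min(0)).astype(int).clip(0);hi=np.ceil(co.max(0)).astype(int)
    lab=cv2.cvtColor(im[lo[1]:hi[1],lo[0]:hi[0]],cv2.COLOR_RGB2LAB)
    b=cv2.resize(lab[:,:,2],None,fx=K,fy=K,interpolation=cv2.INTER_CUBIC)
    t,_=cv2.threshold(b,0,255,cv2.THRESH_OTSU)
    m=(b<=t).astype(np.uint8)
    cs,_=cv2.findContours(m,cv2.RETR_EXTERNAL,cv2.CHAIN_APPROX_NONE)
    k=max(cs,key=cv2.contourArea)[:,0].astype(float)
    uv=(k+.5)/K-.5+lo
    W=plane(n,uv,z)[:,:2]
    r=cv2.minAreaRect((W*1000).astype(np.float32))
    return W,r,t
E
python3 - <<'E'
from h import *
im=np.load("t1.npz")["im"];d=np.load("t1.npz")["d"];s=np.load("s1.npz")["im"];ds=np.load("s1.npz")["d"]
for k in BOX:
    for n,i in(("top",im),("side",s)):
        W,r,t=measure(i,n,k); print(k,n,np.round(r[0],1),np.round(r[1],1),round(r[2],1),"otsu",t,"centroid",(W.mean(0)*1000).round(1))
# depth cloud
for n,dd in(("top",d),("side",ds)):
    v,u=np.mgrid[:384,:512];c,r=ray(n,np.c_[u.ravel(),v.ravel()]);X=c+r*dd.ravel()[:,None]
    print(n,"cam",c.round(3))
    for k,(x,y,z,h) in BOX.items():
        w=(abs(X[:,0]-x)<h)&(abs(X[:,1]-y)<h)
        for lo,hi in((.035,.06),(.018,.04)):
            q=X[w&(X[:,2]>lo)&(X[:,2]<hi)]
            if len(q)>4:
                rr=cv2.minAreaRect((q[:,:2]*1000).astype(np.float32)); print(n,k,lo,len(q),np.round(rr[0],1),np.round(rr[1],1),round(rr[2],1),"ztop",np.percentile(q[:,2],90).round(4))
E
```

```text
case top [587.3 226. ] [136.1 181.5] 8.5 otsu 135.0 centroid [587.3 227.6]
case side [577.9 236.8] [150.5 177.9] 8.5 otsu 136.0 centroid [575.1 238.2]
cover top [ 573.5 -208. ] [117.2 154.3] 9.5 otsu 135.0 centroid [ 573.1 -208.1]
cover side [ 570.8 -207. ] [118.7 157.9] 9.6 otsu 135.0 centroid [ 569.4 -205.3]
pen top [495.9 408.6] [170.2  98.5] 2.9 otsu 135.0 centroid [495.1 409.3]
pen side [518.6 413.4] [125.   92.5] 2.9 otsu 137.0 centroid [520.1 411.6]
tool top [ 488.7 -419.7] [214.4 131.2] 5.1 otsu 136.0 centroid [ 488.2 -420.3]
tool side [ 391.  -565.2] [55.  89.6] 32.8 otsu 111.0 centroid [ 388.6 -569.9]
tee top [435.6  25.7] [112.4  71.8] 84.5 otsu 137.0 centroid [428.6  26.3]
tee side [421.4  24.1] [226.6 216.9] 44.5 otsu 144.0 centroid [442.   27.4]
ell top [388.  195.5] [109.8  73.4] 28.4 otsu 136.0 centroid [397.9 192.2]
ell side [423.9 167.1] [255.7 170.5] 44.4 otsu 143.0 centroid [448.6 167.9]
vee top [ 400.  -163.6] [70.6 71. ] 33.0 otsu 136.0 centroid [ 406.1 -164.8]
vee side [ 400.3 -166.3] [70.  85.4] 34.4 otsu 137.0 centroid [ 404.7 -164.9]
top cam [ 0.456 -0.08   
[... 529 characters left out ...]
 156.7] [120.4  26.4] 31.0 ztop 0.0344
top vee 0.035 6 [ 407.5 -177.4] [ 5.5 18. ] 36.5 ztop 0.0361
top vee 0.018 30 [ 376.  -141.5] [ 11.4 123.2] 41.6 ztop 0.0356
side cam [0.032 0.499 1.122]
side case 0.035 673 [587.2 233.3] [131.2 166.4] 8.3 ztop 0.0467
side case 0.018 314 [609.  247.2] [179.  185.1] 8.6 ztop 0.0381
side cover 0.018 58 [ 571. -207.] [47.6 11.3] 11.4 ztop 0.0339
side pen 0.035 196 [546.4 410.8] [115.9 221.1] 1.9 ztop 0.0463
side pen 0.018 311 [528.1 409.8] [217.3 153.4] 89.8 ztop 0.0368
side tool 0.018 286 [ 487.3 -423.1] [215.  130.1] 4.8 ztop 0.0262
side tee 0.018 35 [429.4  26.9] [10.1 25. ] 84.4 ztop 0.0327
side vee 0.018 28 [ 406.1 -176. ] [ 9.8 26.3] 37.1 ztop 0.0331
```

View pics/c2.png

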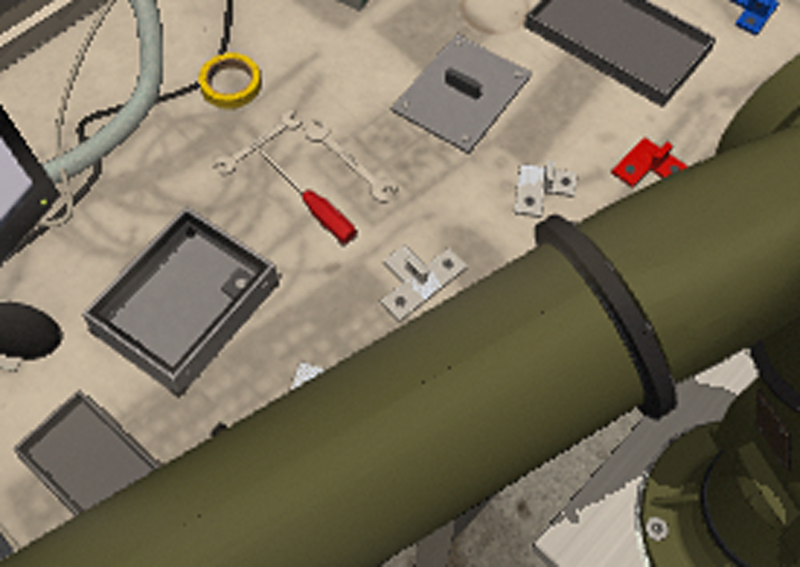

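The side crop shows the same set: case (183,300), cover (460,92), wrenches (257,142) and (350,160), screwdriver (305,200), tee (423,282), vee (545,190). Ell is mostly hidden by the arm, and there is no blue marker. The two views agree to about 2.5 mm and the heights match. I'll start with the ell.

Call:
step_arm:
  targets:
    - [1.1,-2.8,-0.7,0,0,-2.7,0.5]
    - [1.1,-2.8,-0.7,0,0,-2.7,0.5]
    - [1.1,-2.8,-0.7,0,0,-2.7,0.5]
    - [1.1,-2.8,-0.7,0,0,-2.7,0.5]
    - [1.1,-2.8,-0.7,0,0,-2.7,0.5]
  force: 25

```text
time: 1.02
position: [0.2885, 0.4654, 0.1874]
tool_rot: [0.935, 2.999, 0.001]
ft_force: [0.7, 0.1, -0.0]
grip_width: 0.71
grip_force: 0.0
```

Call:
step_arm:
  targets:
    - [1.1,-2.8,-0.7,0,0,-2.7,0.5]
    - [1.1,-2.8,-0.7,0,0,-2.7,0.5]
    - [1.1,-2.8,-0.7,0,0,-2.7,0.5]
    - [1.1,-2.8,-0.7,0,0,-2.7,0.5]
    - [1.1,-2.8,-0.7,0,0,-2.7,0.5]

```text
time: 1.43
position: [0.3436, 0.3255, 0.1526]
tool_rot: [1.281, 2.868, 0.001]
ft_force: [0.6, -0.1, 0.0]
grip_width: 0.503
grip_force: 0.0
```

Call:
step_arm:
  targets:
    - [1.1,-2.8,-0.7,0,0,-2.7,0.5]
    - [1.1,-2.8,-0.7,0,0,-2.7,0.5]
    - [1.1,-2.8,-0.7,0,0,-2.7,0.5]
    - [1.1,-2.8,-0.7,0,0,-2.7,0.5]
    - [0,0,0,0,0,-2.7,0.5]

```text
time: 1.85
position: [0.3886, 0.2084, 0.1235]
tool_rot: [1.62, 2.691, -0.005]
ft_force: [0.1, -0.5, -0.1]
grip_width: 0.5
grip_force: 0.0
```

```bash
cat >> h.py <<'E'
def cloud(n,d):
    v,u=np.mgrid[:384,:512];c,r=ray(n,np.c_[u.ravel(),v.ravel()]);return c+r*d.ravel()[:,None]
def pose():
    s=ctrl.get_state();R=cv2.Rodrigues(s["tool_rot"])[0]
    print("t %.2f"%s["time"],"pos mm",(s["position"]*1000).round(1),"tooly deg %.2f"%np.degrees(np.arctan2(R[1,1],R[0,1])),"tilt",R[:2,2].round(4),"F",s["ft_force"].round(1),"grip",round(s["grip_width"]*87,1),round(s["grip_force"],1),"q",s["joint_positions"].round(2))
    return s
E
python3 - <<'E'
from h import *
pose()
im,d=grab("side",3); np.savez("s2.npz",im=im,d=d)
X=cloud("side",d)
for k,(x,y) in {"ell":(.402,.187),"tee":(.43,.026),"vee":(.407,-.177)}.items():
    q=X[(np.hypot(X[:,0]-x,X[:,1]-y)<.03)&(X[:,2]>.018)&(X[:,2]<.04)]
    if len(q)>4:
        rr=cv2.minAreaRect((q[:,:2]*1000).astype(np.float32));print(k,len(q),rr,q[:,2].max())
    if k!="vee":
        try:
            W,r,t=measure(im,"side",k);print(k,r)
        except Exception as e: print(e)
c=cv2.resize(im[130:330,100:380],(800,571),interpolation=cv2.INTER_CUBIC);cv2.imwrite("pics/c3.png",c[:,:,::-1])
E
```

```text
t 1.85 pos mm [388.6 208.4 123.5] tooly deg 27.90 tilt [-0.0007 -0.003 ] F [ 0.1 -0.5 -0.1] grip 43.5 0.0 q [-0.81 -0.05  0.25  2.08  0.02  1.12 -0.08]
ell 28 ((400.4119873046875, 188.469482421875), (10.337810516357422, 22.951190948486328), 28.94024658203125) 0.035641956881941494
ell ((429.0558776855469, 165.77749633789062), (250.24868774414062, 161.3584747314453), 44.425899505615234)
tee 36 ((428.6270446777344, 27.591365814208984), (9.980124473571777, 25.214534759521484), 83.54310607910156) 0.03505880280823748
tee ((419.7651672363281, 69.37590026855469), (158.81082153320312, 150.2615203857422), 44.362953186035156)
vee 9 ((399.1080627441406, -165.0526885986328), (8.112869262695312, 2.811922073364258), 28.610889434814453) 0.03324019814096735
```

View pics/c3.png

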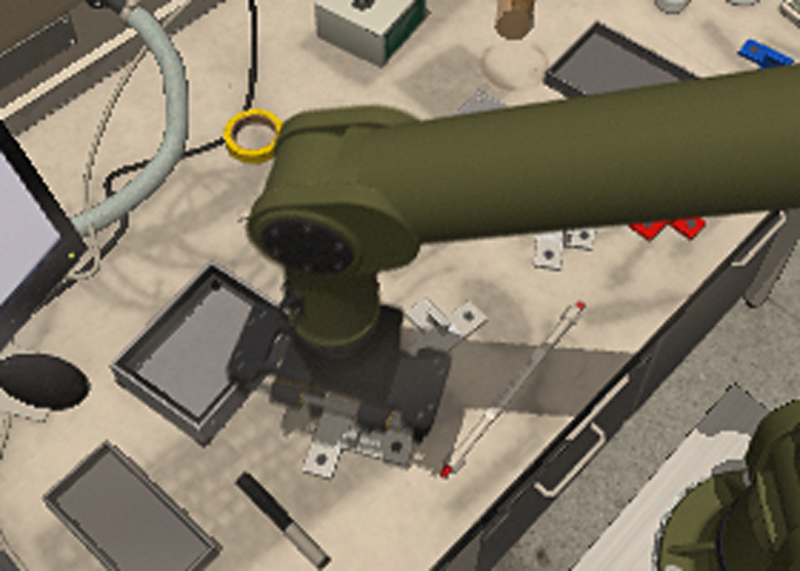

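The picture shows the gripper above the ell, its plate visible at (360,450), with the lug under the fingers. Now descend and grasp.

Call:
step_arm:
  targets:
    - [1.3,-2.1,-1.7,0,0,0.6,0.5]
    - [0,0,-2.5,0,0,0,0.5]
    - [0,0,-2.5,0,0,0,0.5]
    - [0,0,-2.0,0,0,0,0.5]
    - [0,0,-1.2,0,0,0,0.5]

```text
time: 2.42
position: [0.3987, 0.1945, 0.0238]
tool_rot: [-1.587, -2.71, 0.003]
ft_force: [-0.7, 0.9, 0.3]
grip_width: 0.501
grip_force: 0.0
```

Call:
step_arm:
  targets:
    - [0,0,-0.8,0,0,0,0.5]
    - [0,0,-0.5,0,0,0,0.5]
    - [0,0,0,0,0,0,0.5]
    - [0,0,0,0,0,0,0.2]
    - [0,0,0,0,0,0,0.0]

```text
time: 2.83
position: [0.4009, 0.1945, 0.0135]
tool_rot: [1.591, 2.708, 0.003]
ft_force: [-0.6, -1.5, 0.8]
grip_width: 0.419
grip_force: 0.0
```

Call:
step_arm:
  targets:
    - [0,0,0,0,0,0,0]
    - [0,0,0,0,0,0,0]
    - [0,0,0,0,0,0,0]
    - [0,0,0,0,0,0,0]
    - [0,0,0,0,0,0,0]

```text
time: 3.25
position: [0.4001, 0.1937, 0.0128]
tool_rot: [-1.593, -2.708, -0.0]
ft_force: [-0.2, -1.4, 2.9]
grip_width: 0.113
grip_force: 25.0
```

The first row fell short by about 6.5 mm, so I'll re-centre along the lug.

Call:
step_arm:
  targets:
    - [0,0,0,0,0,0,0.3]
    - [0,0,0,0,0,0,0.3]
    - [0.1,-0.3,-0.1,0,0,0,0.3]
    - [0.1,-0.3,-0.1,0,0,0,0.3]
    - [0,0,0,0,0,0,0]

```text
time: 3.67
position: [0.4022, 0.1868, 0.0103]
tool_rot: [1.594, 2.707, -0.001]
ft_force: [0.2, 0.4, -0.4]
grip_width: 0.265
grip_force: 0.0
```

Call:
step_arm:
  targets:
    - [0,0,0,0,0,0,0]
    - [0,0,0,0,0,0,0]
    - [0,0,0,0,0,0,0]
    - [0,0,0,0,0,0,0]
    - [0,0,0,0,0,0,0]

```text
time: 4.08
position: [0.4022, 0.1878, 0.0106]
tool_rot: [1.592, 2.708, 0.0]
ft_force: [0.8, 0.2, -0.4]
grip_width: 0.113
grip_force: 25.0
```

Run:
```python
from h import *
pose()
```

```text
t 4.08 pos mm [402.2 187.8  10.6] tooly deg 29.09 tilt [0.0002 0.    ] F [ 0.8  0.2 -0.4] grip 9.8 25.0 q [-0.77  0.11  0.29  2.18 -0.04  0.86  0.05]
```

Call:
step_arm:
  targets:
    - [0,0,1.0,0,0,0,0]
    - [0,0,2.0,0,0,0,0]
    - [0,0,2.5,0,0,0,0]
    - [0.5,0,2.5,0,0,2,0]
    - [1.2,0.5,2.0,0,0,5,0]
  force: 40

```text
time: 4.5
position: [0.4183, 0.1922, 0.1127]
tool_rot: [-1.421, -2.801, -0.0]
ft_force: [1.2, -0.6, -1.1]
grip_width: 0.109
grip_force: 40.0
```

Call:
step_arm:
  targets:
    - [2.0,0.7,0,0,0,5,0]
    - [2.0,0.7,0,0,0,5,0]
    - [2.0,0.7,0,0,0,5,0]
    - [2.0,0.7,0,0,0,5,0]
    - [2.0,0.7,0,0,0,5,0]

```text
time: 4.92
position: [0.5198, 0.2282, 0.1112]
tool_rot: [-0.777, -3.044, -0.0]
ft_force: [0.4, -0.2, -0.4]
grip_width: 0.112
grip_force: 40.0
```

Call:
step_arm:
  targets:
    - [2.0,0.7,0,0,0,6,0]
    - [2.0,0.7,0,0,0,6,0]
    - [2.0,0.7,0,0,0,6,0]
    - [2.0,0.7,0,0,0,6,0]
    - [1.9,0.7,0,0,0,6,0]

```text
time: 5.33
position: [0.6188, 0.2631, 0.1109]
tool_rot: [0.038, -3.141, 0.0]
ft_force: [-0.8, 0.2, -1.5]
grip_width: 0.112
grip_force: 40.0
```

Call:
step_arm:
  targets:
    - [0,0,0,0,0,5,0]
    - [0,0,0,0,0,2.4,0]
    - [0,0,0,0,0,0,0]
    - [0,0,0,0,0,0,0]
    - [0,0,0,0,0,0,0]

```text
time: 5.75
position: [0.6179, 0.2627, 0.1109]
tool_rot: [0.231, -3.133, -0.0]
ft_force: [0.6, 0.5, -0.1]
grip_width: 0.111
grip_force: 40.0
```

Run:
```python
from h import *
pose()
for n in("side","top"):
    im,d=grab(n,3); np.savez(n+"3.npz",im=im,d=d)
    im=im if n=="side" else im
    a=im[170:290,120:290] if n=="side" else im[150:260,110:250]
    cv2.imwrite(f"pics/{n}3.png",cv2.resize(a,(390,280),interpolation=cv2.INTER_CUBIC)[:,:,::-1])
a=cv2.imread("pics/side3.png");b=cv2.imread("pics/top3.png");cv2.imwrite("pics/c4.png",np.hstack([a,b]))
```

```text
t 5.75 pos mm [617.9 262.7 110.9] tooly deg 98.42 tilt [-0.0002  0.0001] F [ 0.6  0.5 -0.1] grip 9.6 40.0 q [-0.6   0.44  0.21  1.53 -0.09  1.18  1.34]
```

View pics/c4.png

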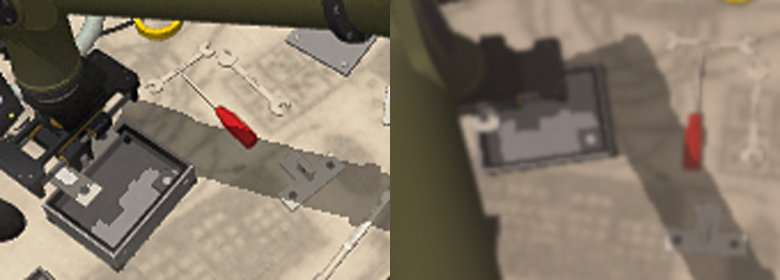

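The crop (side view left, top view right) shows the ell held over the case at (75,185), with the right way round: foot toward -x at the +y end. I'll check its offset in the hand against the case.

```bash
cat >> h.py <<'E'
def tocase(X,c,yaw):
    a=np.radians(yaw);d=X[:,:2]*1000-np.array(c);return np.c_[d@[np.cos(a),np.sin(a)],d@[-np.sin(a),np.cos(a)]]
E
python3 - <<'E'
from h import *
s=ctrl.get_state();p=s["position"]*1000
for n in("side","top"):
    z=np.load(n+"3.npz");im,d=z["im"],z["d"];X=cloud(n,d)
    q=tocase(X,p[:2],8.5); g=im.reshape(-1,3).astype(int)
    for zl,zh in((.100,.117),):
        m=(X[:,2]>zl)&(X[:,2]<zh)&(abs(q[:,0])<80)&(abs(q[:,1])<80)&(g.min(1)>120)
        if m.sum(): print(n,m.sum(),"x",np.percentile(q[m,0],[0,3,50,97,100]).round(1),"y",np.percentile(q[m,1],[0,3,50,97,100]).round(1),"z",np.median(X[m,2]).round(4))
    # case rim by depth in the pictures before
    z=np.load({"side":"s1.npz","top":"t1.npz"}[n]);X=cloud(n,z["d"]);
    r=X[(X[:,2]>.035)&(X[:,2]<.06)&(abs(X[:,0]-.59)<.1)&(abs(X[:,1]-.231)<.11)]
    q=tocase(r,(588.3,232.9),8.5)
    print(n,"case extents",[np.percentile(q[:,i],[0,1,99,100]).round(1) for i in(0,1)])
    # outer edge midlines by strips
    for i in(0,1):
        o=q[abs(q[:,1-i])<45]; print("  edges axis",i,np.sort(o[:,i])[:3].round(1),np.sort(o[:,i])[-3:].round(1))
E
```

```text
side 95 x [-49.3 -49.  -34.1  10.4  13.3] y [-35.3  12.2  26.7  41.4  41.8] z 0.1084
side case extents [array([-66.8, -65.7,  63.9,  64.5]), array([-82.5, -81.8,  83.2,  83.8])]
  edges axis 0 [-66.4 -65.9 -65.8] [63.9 63.9 64.5]
  edges axis 1 [-82.3 -82.2 -81.9] [83.5 83.6 83.8]
top 47 x [-48.7 -48.5 -41.1 -31.8 -31.4] y [11.8 12.3 25.7 41.2 41.5] z 0.11
top case extents [array([-64.7, -63.6,  66. ,  66.5]), array([-83.7, -83.4,  82. ,  82.6])]
  edges axis 0 [-63.6 -63.5 -63.5] [65.9 66.  66.3]
  edges axis 1 [-83.6 -83.5 -83.4] [82.2 82.4 82.6]
```

The hand offset is below 1 mm in both axes. Lower it, watching the force.

Call:
step_arm:
  targets:
    - [0,0.2,0,0,0,0,0]
    - [0,0,-1.5,0,0,0,0]
    - [0,0,-1.5,0,0,0,0]
    - [0,0,-1.5,0,0,0,0]
    - [0,0,-0.5,0,0,0,0]

```text
time: 6.47
position: [0.6166, 0.2643, 0.0581]
tool_rot: [0.232, -3.13, 0.002]
ft_force: [-0.2, -1.6, -1.6]
grip_width: 0.11
grip_force: 40.0
```

Call:
step_arm:
  targets:
    - [0,0,-0.5,0,0,0,0]
    - [0,0,-0.5,0,0,0,0]
    - [0,0,-0.5,0,0,0,0]
    - [0,0,0,0,0,0,0]
    - [0,0,0,0,0,0,0]

```text
time: 6.88
position: [0.6183, 0.2648, 0.0458]
tool_rot: [-0.232, 3.133, 0.0]
ft_force: [-0.1, -0.1, -0.9]
grip_width: 0.11
grip_force: 40.0
```

Call:
step_arm:
  targets:
    - [0,0,-0.5,0,0,0,0]
    - [0,0,-0.5,0,0,0,0]
    - [0,0,-0.5,0,0,0,0]
    - [0,0,-0.4,0,0,0,0]
    - [0,0,0,0,0,0,0]

```text
time: 7.3
position: [0.6172, 0.2644, 0.0251]
tool_rot: [0.232, -3.131, 0.001]
ft_force: [-0.0, 0.4, -1.5]
grip_width: 0.117
grip_force: 40.0
```

Call:
step_arm:
  targets:
    - [0,0,-0.4,0,0,0,0]
    - [0,0,-0.3,0,0,0,0]
    - [0,0,-0.3,0,0,0,0]
    - [0,0,-0.1,0,0,0,0]
    - [0,0,0,0,0,0,0]

```text
time: 7.72
position: [0.6179, 0.2647, 0.0151]
tool_rot: [0.232, -3.132, 0.0]
ft_force: [0.7, 0.8, -2.2]
grip_width: 0.112
grip_force: 40.0
```

Call:
step_arm:
  targets:
    - [0,0,-0.05,0,0,0,0.3]
    - [0,0,0,0,0,0,0.3]
    - [0,0,0,0,0,0,0.3]
    - [0,0,1.0,0,0,0,0.3]
    - [0,0,2.0,0,0,0,0.3]

```text
time: 8.13
position: [0.6163, 0.264, 0.0434]
tool_rot: [0.232, -3.128, 0.003]
ft_force: [-0.2, 0.1, 0.6]
grip_width: 0.288
grip_force: 0.0
```

Call:
step_arm:
  targets:
    - [0,0,3.0,0,0,0,0.3]
    - [0,0,3.0,0,0,0,0.3]
    - [-1.6,-2.0,1.0,0,0,-1,0.4]
    - [-1.6,-2.0,0,0,0,-1,0.4]
    - [-1.6,-2.0,0,0,0,-1,0.4]

```text
time: 8.55
position: [0.5707, 0.2047, 0.1176]
tool_rot: [-0.15, 3.134, 0.002]
ft_force: [-0.4, -0.8, 0.3]
grip_width: 0.383
grip_force: 0.0
```

Call:
step_arm:
  targets:
    - [-1.6,-2.0,0,0,0,-1.2,0.4]
    - [-1.6,-2.0,0,0,0,-1.2,0.4]
    - [-1.6,-2.0,0,0,0,-1.2,0.4]
    - [-1.6,-2.0,0,0,0,-1.2,0.4]
    - [-1.6,-2.0,0,0,0,-1.2,0.4]

```text
time: 8.97
position: [0.4897, 0.1039, 0.1162]
tool_rot: [0.016, 3.14, 0.001]
ft_force: [0.5, -0.8, 0.7]
grip_width: 0.397
grip_force: 0.0
```

Call:
step_arm:
  targets:
    - [-1.6,-2.0,0,0,0,-1.5,0.4]
    - [-1.6,-2.0,0,0,0,-1.5,0.4]
    - [-1.3,-2.0,0,0,0,-1.5,0.4]
    - [0,0,0,0,0,0,0.4]
    - [0,0,0,0,0,0,0.4]

```text
time: 9.38
position: [0.4453, 0.044, 0.1162]
tool_rot: [0.141, 3.136, 0.003]
ft_force: [1.0, 0.8, 0.2]
grip_width: 0.401
grip_force: 0.0
```

Run:
```python
from h import *
pose()
im,d=grab("side",3);X=cloud("side",d);np.savez("s4.npz",im=im,d=d)
for nm,x,y in(("ell",.618,.2647),("tee",.4294,.0267)):
    q=X[(np.hypot(X[:,0]-x,X[:,1]-y)<.024)&(X[:,2]>.022)&(X[:,2]<.042)]
    print(nm,len(q),cv2.minAreaRect((q[:,:2]*1000).astype(np.float32)) if len(q)>3 else "",q[:,2].max() if len(q) else "")
# in-case plate heights, well region in case frame (side frame case centre 587.3,233.6)
q=tocase(X,(587.3,233.6),8.5)
for nm,cx,cy in(("C2",36,-18),("C3",36,18),("C4",36,54),("B4",0,54),("floorA3",-36,18)):
    m=(abs(q[:,0]-cx)<10)&(abs(q[:,1]-cy)<10);print(nm,m.sum(),np.nanmedian(X[m,2]).round(4) if m.any() else "")
cv2.imwrite("pics/c5.png",cv2.resize(im[150:290,110:310],(800,560),interpolation=cv2.INTER_CUBIC)[:,:,::-1])
```

```text
t 9.38 pos mm [445.3  44.  116.2] tooly deg 84.86 tilt [0.0021 0.0016] F [1.  0.8 0.2] grip 34.9 0.0 q [-0.49 -0.04  0.33  2.08  0.01  1.1   1.31]
ell 43 ((621.565673828125, 265.70953369140625), (36.705631256103516, 19.64426612854004), 4.3657379150390625) 0.041776267290034585
tee 33 ((429.0303649902344, 27.1672306060791), (10.249717712402344, 24.89789581298828), 83.7010269165039) 0.034722968843148294
C2 34 0.0123
C3 21 0.0152
C4 37 0.0114
B4 38 0.012
floorA3 19 0.0044
```

View pics/c5.png

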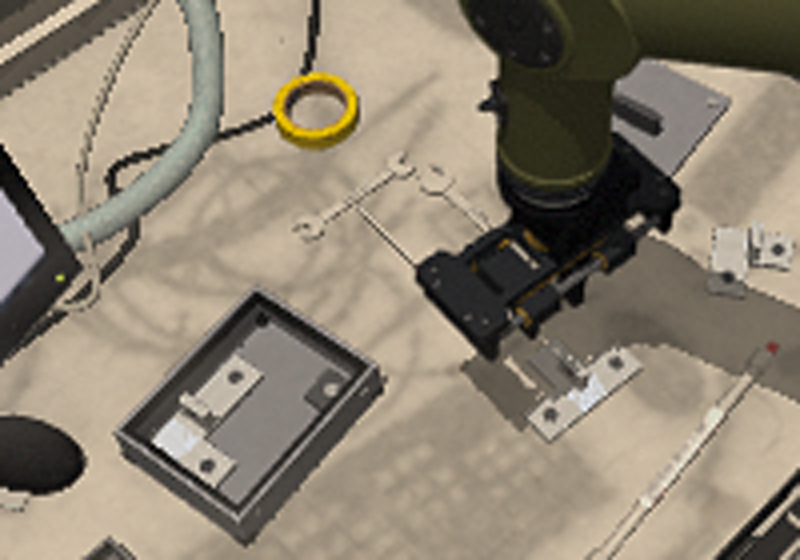

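The crop shows the ell lying flat in the case (plate at (205,420), z=12 mm) and the tee under the gripper at (580,390). Next, grasp the tee.

Call:
step_arm:
  targets:
    - [-0.5,-0.6,-1.0,0,0,0,0.4]
    - [-0.6,-0.6,-1.5,0,0,0,0.4]
    - [-0.5,-0.5,-1.5,0,0,-0.4,0.4]
    - [0,0,-1.5,0,0,0,0.4]
    - [0,0,-1.5,0,0,0,0.4]

```text
time: 9.95
position: [0.4284, 0.0275, 0.0437]
tool_rot: [-0.148, -3.137, 0.001]
ft_force: [-0.2, 0.2, 0.5]
grip_width: 0.398
grip_force: 0.0
```

Call:
step_arm:
  targets:
    - [0,0,-1.0,0,0,0,0.4]
    - [0,0,-0.5,0,0,0,0.4]
    - [0,0,0,0,0,0,0.4]
    - [0,0,0,0,0,0,0.4]
    - [0,0,0,0,0,0,0.4]

```text
time: 10.37
position: [0.4298, 0.0279, 0.0307]
tool_rot: [0.148, 3.137, 0.0]
ft_force: [0.2, -0.0, -0.1]
grip_width: 0.402
grip_force: 0.0
```

Call:
step_arm:
  targets:
    - [0,-0.1,-1.0,0,0,0,0.4]
    - [0,0,-0.9,0,0,0,0.4]
    - [0,0,0,0,0,0,0.3]
    - [0,0,0,0,0,0,0]
    - [0,0,0,0,0,0,0]

```text
time: 10.78
position: [0.429, 0.0267, 0.0109]
tool_rot: [-0.149, -3.138, 0.0]
ft_force: [-1.1, 0.1, 0.3]
grip_width: 0.257
grip_force: 0.0
```

Call:
step_arm:
  targets:
    - [0,0,0,0,0,0,0]
    - [0,0,0,0,0,0,0]
    - [0,0,0,0,0,0,0]
    - [0,0,0,0,0,0,0]
    - [0,0,0,0,0,0,0]

```text
time: 11.2
position: [0.4294, 0.0269, 0.0113]
tool_rot: [0.148, 3.137, 0.0]
ft_force: [0.4, 0.6, 1.0]
grip_width: 0.113
grip_force: 40.0
```

Run:
```python
from h import *
pose()
```

```text
t 11.20 pos mm [429.4  26.9  11.3] tooly deg 84.59 tilt [0.0007 0.0003] F [0.4 0.6 1. ] grip 9.9 40.0 q [-0.46  0.08  0.35  2.21 -0.04  0.86  1.39]
```

Call:
step_arm:
  targets:
    - [0,0,1.0,0,0,0,0]
    - [0,0,2.0,0,0,0,0]
    - [0,0,2.5,0,0,0,0]
    - [0.2,0.4,2.5,0,0,1,0]
    - [0.9,1.4,2.0,0,0,1,0]

```text
time: 11.62
position: [0.4393, 0.0428, 0.1131]
tool_rot: [-0.098, -3.14, 0.001]
ft_force: [0.6, 0.7, -2.0]
grip_width: 0.112
grip_force: 40.0
```

Call:
step_arm:
  targets:
    - [1.2,2.0,0,0,0,1.2,0]
    - [1.2,2.0,0,0,0,1.2,0]
    - [1.2,2.0,0,0,0,1.2,0]
    - [1.2,2.0,0,0,0,1.2,0]
    - [1.2,2.0,0,0,0,1.2,0]

```text
time: 12.03
position: [0.5003, 0.1456, 0.1116]
tool_rot: [0.072, -3.141, 0.0]
ft_force: [0.5, -0.1, -1.6]
grip_width: 0.109
grip_force: 40.0
```

Call:
step_arm:
  targets:
    - [1.2,2.0,0,0,0,1.2,0]
    - [1.2,2.0,0,0,0,1.2,0]
    - [1.2,2.0,0,0,0,1.2,0]
    - [1.3,2.0,0,0,0,1.2,0]
    - [1.3,2.2,0,0,0,1.1,0]

```text
time: 12.45
position: [0.5624, 0.2471, 0.1114]
tool_rot: [0.233, -3.132, 0.001]
ft_force: [0.4, 0.5, -1.0]
grip_width: 0.114
grip_force: 40.0
```

Call:
step_arm:
  targets:
    - [0,0,0,0,0,0,0]
    - [0,0,0,0,0,0,0]
    - [0,0,0,0,0,0,0]
    - [0,0,0,0,0,0,0]
    - [0,0,0,0,0,0,0]

```text
time: 12.87
position: [0.5619, 0.2455, 0.1113]
tool_rot: [0.23, -3.133, 0.001]
ft_force: [0.5, 0.0, -1.1]
grip_width: 0.112
grip_force: 40.0
```

```bash
cat >> h.py <<'E'
def held(n,zp):
    """white plate pixels of the held bracket, extents (mm) in the case's axes about the TCP; zp = plate top"""
    p=ctrl.get_state()["position"]*1000;im,d=grab(n,3);X=cloud(n,d);q=tocase(X,p[:2],8.5);g=im.reshape(-1,3).astype(int)
    m=(abs(X[:,2]-zp)<.006)&(abs(q[:,0])<75)&(abs(q[:,1])<75)&(g.min(1)>95)&(g.max(1)-g.min(1)<40)
    o=q[m];print(n,m.sum(),"x",np.percentile(o[:,0],[0,3,50,97,100]).round(1),"y",np.percentile(o[:,1],[0,3,50,97,100]).round(1),"z",np.median(X[m,2]).round(4))
    return im,o
E
python3 - <<'E'
from h import *
s=pose();zp=s["position"][2]-.0033
for n in("side","top"):
    im,o=held(n,zp)
    # ascii occupancy at 6 mm
    H,_,_=np.histogram2d(o[:,0],o[:,1],bins=[np.arange(-36,60,6),np.arange(-60,66,6)])
    print("\n".join("".join("#" if v else "." for v in r[::-1]) for r in H[::-1]))
E
```

```text
t 12.87 pos mm [561.9 245.5 111.3] tooly deg 98.40 tilt [-0.0002 -0.0004] F [ 0.5  0.  -1.1] grip 9.8 40.0 q [-0.63  0.32  0.21  1.69 -0.07  1.14  1.32]
side 256 x [-27.5 -27.2 -15.4   3.3  26.1] y [-52.7 -48.6  11.3  49.8  51.2] z 0.108
....................
....................
....................
....................
.......#............
.......#............
....................
....................
.#######......##....
.#######.....######.
.##############..##.
.###.###########.##.
.##################.
.#################..
....................Traceback (most recent call last):
  File "<stdin>", line 4, in <module>
  File "h.py", line 58, in held
    o=q[m];print(n,m.sum(),"x",np.percentile(o[:,0],[0,3,50,97,100]).round(1),"y",np.percentile(o[:,1],[0,3,50,97,100]).round(1),"z",np.median(X[m,2]).round(4))
                               ~~~~~~~~~~~~~^^^^^^^^^^^^^^^^^^^^^^^^
    return _quantile_unchecked(
        a, q, axis, out, overwrite_input, method, keepdims, weights)
    return _ureduce(a,
                    func=_quantile_ureduce_func,
    ...<5 lines>...
                    overwrite_input=overwrite_input,
                    method=method)
    r = func(a, **kwargs)
    result = _quantile(arr,
                       quantiles=q,
    ...<2 lines>...
                       out=out,
                       weights=wgt)
    slices_having_nans = np.isnan(arr[-1, ...])
                                  ~~~^^^^^^^^^
IndexError: index -1 is out of bounds for axis 0 with size 0
```

Run:
```python
from h import *
p=ctrl.get_state()["position"]*1000
im,d=grab("top",4);X=cloud("top",d);q=tocase(X,p[:2],8.5);g=im.reshape(-1,3).astype(int)
m=(abs(X[:,2]-.108)<.008)&(abs(q[:,0])<75)&(abs(q[:,1])<75)
o=q[m];print(m.sum(),np.median(g[m],0) if m.any() else "")
H,_,_=np.histogram2d(o[:,0],o[:,1],bins=[np.arange(-42,60,4),np.arange(-60,66,4)])
print("\n".join("".join("#" if v else "." for v in r[::-1]) for r in H[::-1]))
b=o[(o[:,0]<-5)];print("xmin by y",[ (c,b[abs(b[:,1]-c)<8][:,0].min().round(1)) for c in range(-45,50,10) if (abs(b[:,1]-c)<8).any()],"y",b[:,1].min(),b[:,1].max())
# ell in case, side s4, plate z 8..17 mm: edges in case axes about the side's case centre
for n,f,c in(("side","s4.npz",(587.4,233.6)),):
    z=np.load(f);X=cloud(n,z["d"]);q=tocase(X,c,8.5);g=z["im"].reshape(-1,3).astype(int)
    w=(abs(X[:,2]-.0115)<.006)&(g.min(1)>110)&(abs(q[:,0])<60)&(abs(q[:,1])<75)
    o=q[w];print(n,w.sum(),"foot x",o[o[:,1]>45][:,0].min(),"bar inner edge x",np.percentile(o[(abs(o[:,1])<30)][:,0],[0,3]),"y min",np.sort(o[:,1])[:3],"ymax",np.sort(o[:,1])[-3:],"xmax",np.sort(o[:,0])[-3:])
```

```text
16 [78.  71.5 66.5]
...............................
...............................
...............................
...............................
...............................
...............................
...............................
...............................
...............................
...............................
...............................
...............................
...............................
...............................
...............................
...............................
...............................
.........................#.....
.....................##........
...............................
.........####.........###.##...
........#................#.....
...............................
...............................
...............................
xmin by y [(-45, np.float64(-24.9)), (-35, np.float64(-26.1)), (-25, np.float64(-25.6)), (-15, np.float64(-14.5)), (15, np.float64(-25.5)), (25, np.float64(-26.3)), (35, np.float64(-26.3))] y -47.92252494851608 30.08083319376354
side 405 foot x -29.327623495015327 bar inner edge x [-36.727591  -33.9161326] y min [-73.81421851 -72.54106535 -71.84858918] ymax [62.89126662 62.95767455 63.2666952 ] xmax [52.49268436 52.57213618 54.92507733]
```

Call:
step_arm:
  targets:
    - [-0.1,0.2,0,0,0,0.1,0]
    - [0,0,-1.5,0,0,0,0]
    - [0,0,-1.5,0,0,0,0]
    - [0,0,-1.5,0,0,0,0]
    - [0,0,0,0,0,0,0]

```text
time: 13.78
position: [0.5588, 0.248, 0.0628]
tool_rot: [0.235, -3.127, 0.003]
ft_force: [0.2, 0.8, -2.5]
grip_width: 0.11
grip_force: 40.0
```

Call:
step_arm:
  targets:
    - [0,0,-0.5,0,0,0,0]
    - [0,0,-0.5,0,0,0,0]
    - [0,0,-0.5,0,0,0,0]
    - [0,0,-0.5,0,0,0,0]
    - [0,0,0,0,0,0,0]

```text
time: 14.2
position: [0.5606, 0.2486, 0.0452]
tool_rot: [0.235, -3.132, 0.001]
ft_force: [-0.3, 0.8, -1.5]
grip_width: 0.11
grip_force: 40.0
```

Call:
step_arm:
  targets:
    - [0,0,-0.5,0,0,0,0]
    - [0,0,-0.5,0,0,0,0]
    - [0,0,-0.5,0,0,0,0]
    - [0,0,-0.3,0,0,0,0]
    - [0,0,0,0,0,0,0]

```text
time: 14.62
position: [0.5604, 0.2485, 0.027]
tool_rot: [0.235, -3.131, 0.001]
ft_force: [0.2, -0.3, -2.1]
grip_width: 0.108
grip_force: 40.0
```

Call:
step_arm:
  targets:
    - [0,0,-0.3,0,0,0,0]
    - [0,0,-0.3,0,0,0,0]
    - [0,0,-0.3,0,0,0,0]
    - [0,0,-0.2,0,0,0,0]
    - [0,0,0,0,0,0,0]

```text
time: 15.03
position: [0.5607, 0.2486, 0.0165]
tool_rot: [0.235, -3.132, 0.0]
ft_force: [-1.1, -0.3, -1.4]
grip_width: 0.111
grip_force: 40.0
```

Call:
step_arm:
  targets:
    - [0,0,-0.1,0,0,0,0]
    - [0,0,0,0,0,0,0.3]
    - [0,0,0,0,0,0,0.3]
    - [0,0,0,0,0,0,0.3]
    - [0,0,1.0,0,0,0,0.3]

```text
time: 15.45
position: [0.5599, 0.2482, 0.0248]
tool_rot: [0.235, -3.13, 0.002]
ft_force: [-0.8, -0.5, -1.4]
grip_width: 0.275
grip_force: 0.0
```

Call:
step_arm:
  targets:
    - [0,0,2.5,0,0,0,0.3]
    - [0,0,3.0,0,0,0,0.3]
    - [0,0,2.5,0,0,0,0.3]
    - [-0.6,-1.7,1.0,0,0,-3,0.4]
    - [-1.0,-2.7,0,0,0,-4.1,0.4]

```text
time: 15.87
position: [0.5477, 0.2088, 0.121]
tool_rot: [-0.044, 3.133, 0.008]
ft_force: [0.7, -0.7, 0.3]
grip_width: 0.367
grip_force: 0.0
```

Call:
step_arm:
  targets:
    - [-1.0,-2.8,0,0,0,-4.1,0.4]
    - [-1.0,-2.8,0,0,0,-4.1,0.4]
    - [-1.0,-2.8,0,0,0,-4.1,0.4]
    - [-1.0,-2.8,0,0,0,-4.1,0.4]
    - [-1.0,-2.8,0,0,0,-4.1,0.4]

```text
time: 16.28
position: [0.4949, 0.0636, 0.1172]
tool_rot: [0.524, 3.096, 0.002]
ft_force: [0.0, -0.2, 0.2]
grip_width: 0.401
grip_force: 0.0
```

Call:
step_arm:
  targets:
    - [-1.0,-2.8,0,0,0,-4.1,0.4]
    - [-1.0,-2.8,0,0,0,-4.1,0.4]
    - [-1.0,-2.8,0,0,0,-4.1,0.4]
    - [-1.0,-2.8,0,0,0,-4.1,0.4]
    - [-1.0,-2.8,0,0,0,-4.1,0.4]

```text
time: 16.7
position: [0.4448, -0.0765, 0.1172]
tool_rot: [1.067, 2.953, 0.002]
ft_force: [0.0, 0.3, -0.7]
grip_width: 0.401
grip_force: 0.0
```

Call:
step_arm:
  targets:
    - [-1.0,-2.8,0,0,0,-4.1,0.4]
    - [-1.0,-2.8,0,0,0,-4.1,0.4]
    - [-0.8,-2.2,0,0,0,-4.1,0.4]
    - [0,0,0,0,0,-4.1,0.4]
    - [0,0,0,0,0,0,0.4]

```text
time: 17.12
position: [0.417, -0.1547, 0.1171]
tool_rot: [1.48, 2.77, 0.002]
ft_force: [0.1, 0.5, -0.2]
grip_width: 0.402
grip_force: 0.0
```

Run:
```python
from h import *
pose()
im,d=grab("side",3);X=cloud("side",d);np.savez("s5.npz",im=im,d=d)
q=X[(np.hypot(X[:,0]-.407,X[:,1]+.177)<.024)&(X[:,2]>.020)&(X[:,2]<.042)]
print("vee",len(q),cv2.minAreaRect((q[:,:2]*1000).astype(np.float32)) if len(q)>3 else "",q[:,2].max() if len(q) else "")
q=tocase(X,(587.4,233.6),8.5)
for nm,cx,cy in(("A2",-36,-18),("A4",-36,54),("B3",0,20),("C2",36,-18),("C4",36,54),("B4",0,54),("floorB1",0,-54),("C1",36,-54)):
    m=(abs(q[:,0]-cx)<8)&(abs(q[:,1]-cy)<8);print(nm,m.sum(),np.nanmedian(X[m,2]).round(4) if m.any() else "")
a=cv2.resize(im[190:290,120:220],(390,390),interpolation=cv2.INTER_CUBIC);b=cv2.resize(im[140:260,220:340],(390,390),interpolation=cv2.INTER_CUBIC)
cv2.imwrite("pics/c6.png",np.hstack([a,b])[:,:,::-1])
```

```text
t 17.12 pos mm [ 417.  -154.7  117.1] tooly deg 33.77 tilt [0.002  0.0007] F [ 0.1  0.5 -0.2] grip 35.0 0.0 q [-0.29 -0.06  0.57  2.09  0.04  1.1   0.86]
vee 28 ((405.91650390625, -175.80770874023438), (9.727416038513184, 26.205333709716797), 37.428375244140625) 0.03445535352015194
A2 17 0.0123
A4 19 0.0125
B3 17 0.0122
C2 22 0.0126
C4 22 0.0119
B4 25 0.0122
floorB1 19 0.0033
C1 21 0.0044
```

View pics/c6.png

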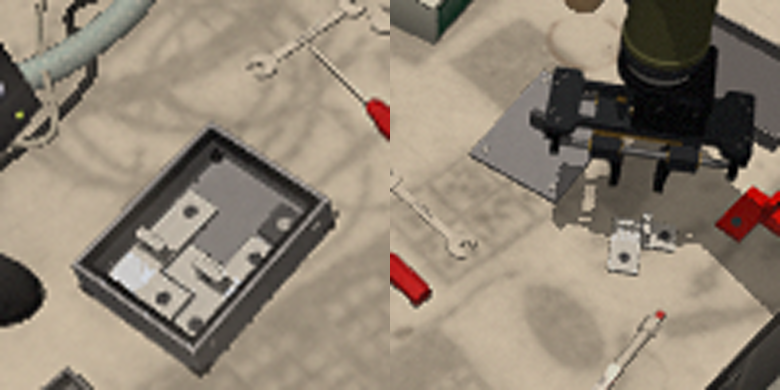

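The crop shows tee and ell lying flat and meshed in the case (z=12 mm), with the -y pocket free. On the right the white vee is at (640,245) beside the red look-alike (750,215), which stays.

Call:
step_arm:
  targets:
    - [-0.2,-0.6,-1.0,0,0,0.5,0.4]
    - [-0.3,-0.6,-1.5,0,0,0.5,0.4]
    - [-0.2,-0.6,-1.5,0,0,0.2,0.4]
    - [-0.2,-0.4,-1.5,0,0,0,0.4]
    - [0,0,-1.5,0,0,0,0.4]

```text
time: 17.68
position: [0.4083, -0.1751, 0.0457]
tool_rot: [1.44, 2.792, 0.0]
ft_force: [-0.0, 0.3, -0.4]
grip_width: 0.401
grip_force: 0.0
```

Call:
step_arm:
  targets:
    - [0,0,-1.0,0,0,0,0.4]
    - [0,0,-0.5,0,0,0,0.4]
    - [0,0,0,0,0,0,0.4]
    - [0,0,0,0,0,0,0.4]
    - [0,0,0,0,0,0,0.4]

```text
time: 18.1
position: [0.409, -0.1751, 0.0318]
tool_rot: [1.442, 2.79, 0.001]
ft_force: [-0.5, -0.4, -0.2]
grip_width: 0.397
grip_force: 0.0
```

Call:
step_arm:
  targets:
    - [-0.1,-0.2,-1.0,0,0,0,0.4]
    - [0,0,-1.0,0,0,0,0.4]
    - [0,0,0,0,0,0,0.3]
    - [0,0,0,0,0,0,0]
    - [0,0,0,0,0,0,0]

```text
time: 18.52
position: [0.4069, -0.1773, 0.0109]
tool_rot: [-1.444, -2.79, 0.001]
ft_force: [-0.2, -0.1, 0.3]
grip_width: 0.251
grip_force: 0.0
```

Call:
step_arm:
  targets:
    - [0,0,0,0,0,0,0]
    - [0,0,0,0,0,0,0]
    - [0,0,0,0,0,0,0]
    - [0,0,0,0,0,0,0]
    - [0,0,0,0,0,0,0]

```text
time: 18.93
position: [0.4074, -0.1773, 0.0113]
tool_rot: [1.443, 2.79, 0.0]
ft_force: [-1.1, -0.3, 0.4]
grip_width: 0.113
grip_force: 40.0
```

Run:
```python
from h import *
pose()
```

```text
t 18.93 pos mm [ 407.4 -177.3   11.3] tooly deg 35.29 tilt [ 0.0007 -0.0001] F [-1.1 -0.3  0.4] grip 9.8 40.0 q [-0.24  0.12  0.62  2.18 -0.09  0.86  1.06]
```

Call:
step_arm:
  targets:
    - [0,0,1.0,0,0,0,0]
    - [0,0,2.0,0,0,0,0]
    - [0,0,2.5,0,0,0,0]
    - [0.2,0.4,2.5,0,0,-2,0]
    - [0.6,1.2,2.0,0,0,-4.8,0]

```text
time: 19.35
position: [0.4146, -0.1631, 0.1133]
tool_rot: [1.613, 2.694, -0.0]
ft_force: [0.8, -0.0, -1.4]
grip_width: 0.109
grip_force: 39.9
```

Call:
step_arm:
  targets:
    - [0.9,1.8,0,0,0,-5.5,0]
    - [0.9,1.8,0,0,0,-5.5,0]
    - [0.9,1.8,0,0,0,-5.5,0]
    - [0.9,1.8,0,0,0,-5.5,0]
    - [0.9,1.8,0,0,0,-5.5,0]

```text
time: 19.77
position: [0.4602, -0.0705, 0.1117]
tool_rot: [2.208, 2.235, 0.0]
ft_force: [-0.6, 0.1, -2.0]
grip_width: 0.111
grip_force: 39.9
```

Call:
step_arm:
  targets:
    - [0.9,1.8,0,0,0,-5.5,0]
    - [0.9,1.8,0,0,0,-5.5,0]
    - [0.9,1.8,0,0,0,-5.5,0]
    - [0.9,1.8,0,0,0,-5.5,0]
    - [0.9,1.8,0,0,0,-5.5,0]

```text
time: 20.18
position: [0.5052, 0.0195, 0.1117]
tool_rot: [2.676, 1.646, -0.0]
ft_force: [0.8, -0.2, -0.9]
grip_width: 0.111
grip_force: 39.9
```

Call:
step_arm:
  targets:
    - [0.9,1.8,0,0,0,-5.5,0]
    - [0.9,1.8,0,0,0,-5.5,0]
    - [0.9,1.8,0,0,0,-5.5,0]
    - [0.9,1.8,0,0,0,-5.5,0]
    - [0.9,1.8,0,0,0,-5.5,0]

```text
time: 20.6
position: [0.5502, 0.1095, 0.1116]
tool_rot: [2.99, 0.963, -0.001]
ft_force: [1.2, -0.3, -1.7]
grip_width: 0.109
grip_force: 39.9
```

Call:
step_arm:
  targets:
    - [0.9,1.8,0,0,0,-5.5,0]
    - [0.9,1.8,0,0,0,-5.5,0]
    - [0.9,1.8,0,0,0,-5.5,0]
    - [0.9,1.8,0,0,0,-5.5,0]
    - [0,0,0,0,0,-5.5,0]

```text
time: 21.02
position: [0.5867, 0.1862, 0.1114]
tool_rot: [-3.131, -0.233, -0.002]
ft_force: [0.3, 0.6, -0.8]
grip_width: 0.11
grip_force: 39.9
```

Run:
```python
from h import *
pose()
```

```text
t 21.02 pos mm [586.7 186.2 111.4] tooly deg -81.48 tilt [0.0009 0.002 ] F [ 0.3  0.6 -0.8] grip 9.6 39.9 q [-0.7   0.34  0.42  1.69 -0.15  1.14 -1.66]
```

Call:
step_arm:
  targets:
    - [0.5,0.6,0,0,0,0,0]
    - [0.4,0.6,0,0,0,0,0]
    - [0,0,0,0,0,0,0]
    - [0,0,0,0,0,0,0]
    - [0,0,0,0,0,0,0]

```text
time: 21.43
position: [0.595, 0.192, 0.1112]
tool_rot: [3.133, 0.232, -0.001]
ft_force: [0.6, -0.5, -1.4]
grip_width: 0.113
grip_force: 40.0
```

Run:
```python
from h import *
s=pose();zp=s["position"][2]-.0033
im,o=held("side",zp);np.savez("s6.npz",im=im)
def asc(o):
    H,_,_=np.histogram2d(o[:,0],o[:,1],bins=[np.arange(-24,60,4),np.arange(-44,44,4)])
    print("\n".join("".join("#" if v else "." for v in r[::-1]) for r in H[::-1]))
asc(o)
p=s["position"]*1000
im,d=grab("top",3);X=cloud("top",d);q=tocase(X,p[:2],8.5)
m=(abs(X[:,2]-zp-.002)<.006)&(abs(q[:,0])<75)&(abs(q[:,1])<75);o=q[m]
print(m.sum());asc(o)
if len(o): print(np.sort(o[:,0])[-4:],np.sort(o[:,0])[:4],np.sort(o[:,1])[:4],np.sort(o[:,1])[-4:])
```

```text
t 21.43 pos mm [595.  192.  111.2] tooly deg -81.51 tilt [-0.0003 -0.0005] F [ 0.6 -0.5 -1.4] grip 9.8 40.0 q [-0.69  0.36  0.42  1.66 -0.16  1.15 -1.66]
side 88 x [-19.5 -18.2 -11.3   7.1   9.5] y [-34.6 -34.4   5.8  31.7  31.9] z 0.1077
.....................
.....................
.....................
.....................
.....................
.....................
.....................
.....................
.....................
.....................
.....................
......#..............
..#####...........#..
..##..#..........##..
..##.............##..
..##..#........####..
..#####.#...#.#####..
..#.######..#######..
..###.###.#########..
.....................
49
.....................
................##...
.....................
.....................
................#....
................###..
................###..
................####.
................###..
................###..
................###..
................###..
................####.
................###..
................##...
.....................
................#....
......#..........##..
.....................
.....................
[35.54989554 36.04005444 49.27673684 49.36475551] [-12.48867683 -12.28953831 -12.19196849 -12.10549457] [-36.22263613 -36.07410274 -35.9632304  -35.56236919] [-24.93724052 -24.8969615   12.66875701  15.45743943]
```

Call:
step_arm:
  targets:
    - [0,0.4,0,0,0,0,0]
    - [0.1,0.4,0,0,0,0,0]
    - [0,0,-1.0,0,0,0,0]
    - [0,0,-1.5,0,0,0,0]
    - [0,0,-1.0,0,0,0,0]

```text
time: 22.15
position: [0.5954, 0.2011, 0.0744]
tool_rot: [3.132, 0.234, -0.002]
ft_force: [-0.6, -0.4, -2.8]
grip_width: 0.109
grip_force: 40.0
```

Call:
step_arm:
  targets:
    - [0,0,-0.5,0,0,0,0]
    - [0,0,0,0,0,0,0]
    - [0,0,0,0,0,0,0]
    - [0,0,0,0,0,0,0]
    - [0,0,0,0,0,0,0]

```text
time: 22.57
position: [0.5968, 0.2009, 0.0719]
tool_rot: [-3.133, -0.232, -0.002]
ft_force: [0.7, 0.0, -0.4]
grip_width: 0.113
grip_force: 40.0
```

Call:
step_arm:
  targets:
    - [-0.1,-0.12,0,0,0,0,0]
    - [0,0,-0.7,0,0,0,0]
    - [0,0,-0.7,0,0,0,0]
    - [0,0,-0.7,0,0,0,0]
    - [0,0,0,0,0,0,0]

```text
time: 22.98
position: [0.5936, 0.1992, 0.0478]
tool_rot: [3.132, 0.232, -0.005]
ft_force: [0.0, -0.4, -0.6]
grip_width: 0.108
grip_force: 40.0
```

Call:
step_arm:
  targets:
    - [0,0,-0.5,0,0,0,0]
    - [0,0,-0.5,0,0,0,0]
    - [0,0,-0.5,0,0,0,0]
    - [0,0,0,0,0,0,0]
    - [0,0,0,0,0,0,0]

```text
time: 23.4
position: [0.5949, 0.1994, 0.0346]
tool_rot: [3.133, 0.232, -0.001]
ft_force: [-0.5, 0.3, -1.4]
grip_width: 0.111
grip_force: 40.0
```

Call:
step_arm:
  targets:
    - [0.05,0,-0.3,0,0,0,0]
    - [0,0,-0.3,0,0,0,0]
    - [0,0,-0.2,0,0,0,0]
    - [0,0,-0.2,0,0,0,0]
    - [0,0,0,0,0,0,0]

```text
time: 23.82
position: [0.5953, 0.1994, 0.0245]
tool_rot: [3.133, 0.232, -0.001]
ft_force: [0.2, 0.4, -1.0]
grip_width: 0.111
grip_force: 40.0
```

Call:
step_arm:
  targets:
    - [0,0,-0.2,0,0,0,0]
    - [0,0,-0.2,0,0,0,0]
    - [0,0,-0.2,0,0,0,0]
    - [0,0,-0.2,0,0,0,0]
    - [0,0,0,0,0,0,0]

```text
time: 24.23
position: [0.5952, 0.1995, 0.0165]
tool_rot: [3.133, 0.232, -0.001]
ft_force: [-0.8, -0.3, -2.0]
grip_width: 0.113
grip_force: 40.0
```

Call:
step_arm:
  targets:
    - [0,0,-0.1,0,0,0,0]
    - [0,0,0,0,0,0,0.3]
    - [0,0,0,0,0,0,0.3]
    - [0,0,0,0,0,0,0.3]
    - [0,0,1.0,0,0,0,0.3]

```text
time: 24.65
position: [0.5943, 0.1991, 0.0248]
tool_rot: [3.132, 0.232, -0.005]
ft_force: [-0.3, 0.2, -0.9]
grip_width: 0.281
grip_force: 0.0
```

Call:
step_arm:
  targets:
    - [0,0,2.5,0,0,0,0.3]
    - [0,0,3.0,0,0,0,0.3]
    - [0,0,2.5,0,0,0,0.3]
    - [0,-1.5,1.0,0,0,0,0.4]
    - [-0.2,-3.0,0,0,0,0.1,0.4]

```text
time: 25.07
position: [0.5957, 0.1592, 0.1202]
tool_rot: [-3.128, -0.246, -0.011]
ft_force: [0.6, 0.5, 0.3]
grip_width: 0.365
grip_force: 0.0
```

Call:
step_arm:
  targets:
    - [-0.2,-3.5,0,0,0,0.1,0.4]
    - [-0.2,-3.5,0,0,0,0.1,0.4]
    - [-0.2,-3.5,0,0,0,0.1,0.4]
    - [-0.2,-3.5,0,0,0,0.1,0.4]
    - [-0.2,-3.5,0,0,0,0.1,0.4]

```text
time: 25.48
position: [0.5828, -0.0232, 0.1163]
tool_rot: [3.132, 0.248, 0.0]
ft_force: [1.1, -0.9, 0.9]
grip_width: 0.398
grip_force: 0.0
```

Call:
step_arm:
  targets:
    - [-0.2,-3.5,0,0,0,0.1,0.4]
    - [-0.2,-3.5,0,0,0,0.1,0.4]
    - [-0.2,-3.5,0,0,0,0.1,0.4]
    - [-0.2,-3.0,0,0,0,0.1,0.4]
    - [-0.2,-1.5,0,0,0,0,0.4]

```text
time: 25.9
position: [0.5717, -0.1771, 0.1166]
tool_rot: [3.129, 0.25, -0.0]
ft_force: [-1.5, -0.7, 0.1]
grip_width: 0.403
grip_force: 0.0
```

Run:
```python
from h import *
pose()
im,d=grab("side",3);X=cloud("side",d);np.savez("s7.npz",im=im,d=d)
q=X[(np.hypot(X[:,0]-.572,X[:,1]+.2075)<.033)&(X[:,2]>.020)&(X[:,2]<.042)]
print("bar",len(q),cv2.minAreaRect((q[:,:2]*1000).astype(np.float32)) if len(q)>3 else "",q[:,2].max() if len(q) else "")
q=tocase(X,(587.4,233.6),8.5)
for nm,cx,cy in(("A2",-36,-18),("A4",-36,54),("B3",0,20),("C2",36,-18),("C4",36,54),("B4",0,54),("B1",0,-54),("C1",36,-54),("B2",0,-18)):
    m=(abs(q[:,0]-cx)<8)&(abs(q[:,1]-cy)<8);print(nm,m.sum(),np.nanmedian(X[m,2]).round(4) if m.any() else "",end="; ")
a=cv2.resize(im[190:290,120:220],(390,390),interpolation=cv2.INTER_CUBIC);b=cv2.resize(im[120:240,220:340],(390,390),interpolation=cv2.INTER_CUBIC)
cv2.imwrite("pics/c7.png",np.hstack([a,b])[:,:,::-1])
```

```text
t 25.90 pos mm [ 571.7 -177.1  116.6] tooly deg -80.88 tilt [-0.     -0.0029] F [-1.5 -0.7  0.1] grip 35.1 0.0 q [-0.25  0.32  0.6   1.73 -0.19  1.15 -1.  ]
bar 52 ((571.4906005859375, -206.98077392578125), (48.478477478027344, 10.950156211853027), 7.035719394683838) 0.036832793001984054
A2 17 0.0125; A4 17 0.0122; B3 18 0.0121; C2 22 0.0117; C4 24 0.0118; B4 23 0.0119; B1 20 0.0123; C1 20 0.0118; B2 20 0.0123;
```

View pics/c7.png

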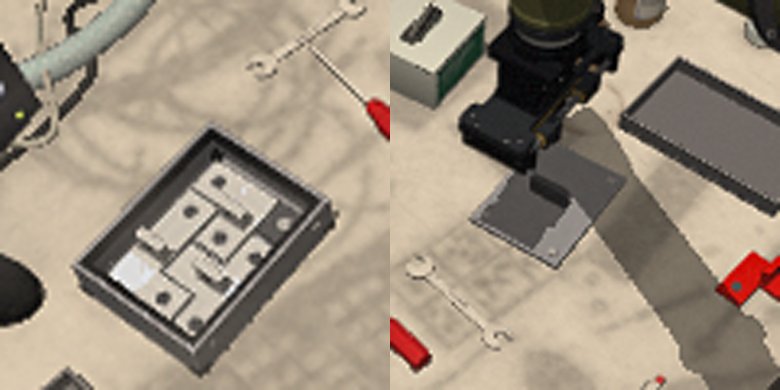

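The crop shows all three brackets meshed and flat in the case (all cells at z≈12 mm). The cover lies under the gripper with its bar at (545,190). Now grasp the cover's bar.

Call:
step_arm:
  targets:
    - [0,-1.0,-1.0,0,0,0.1,0.4]
    - [0,-1.0,-1.5,0,0,0.2,0.4]
    - [0,-1.0,-1.5,0,0,0,0.4]
    - [0,0,-1.5,0,0,0,0.4]
    - [0,0,-1.5,0,0,0,0.4]

```text
time: 26.47
position: [0.5739, -0.199, 0.0454]
tool_rot: [-3.129, -0.27, -0.0]
ft_force: [-0.5, -0.5, 0.0]
grip_width: 0.401
grip_force: 0.0
```

Call:
step_arm:
  targets:
    - [0,0,-1.0,0,0,0,0.4]
    - [0,0,-0.5,0,0,0,0.4]
    - [0,0,0,0,0,0,0.4]
    - [0,0,0,0,0,0,0.4]
    - [0,0,0,0,0,0,0.4]

```text
time: 26.88
position: [0.5745, -0.2002, 0.032]
tool_rot: [3.13, 0.269, 0.002]
ft_force: [0.8, -1.0, 0.1]
grip_width: 0.398
grip_force: 0.0
```

Run:
```python
from h import *
pose()
```

```text
t 26.88 pos mm [ 574.5 -200.2   32. ] tooly deg -80.18 tilt [ 0.0016 -0.0003] F [ 0.8 -1.   0.1] grip 34.6 0.0 q [-0.17  0.44  0.57  1.78 -0.27  1.   -0.9 ]
```

Call:
step_arm:
  targets:
    - [-0.1,-0.35,0,0,0,-0.3,0.4]
    - [-0.1,-0.38,0,0,0,0,0.4]
    - [0,0,-0.7,0,0,0,0.4]
    - [0,0,-0.7,0,0,0,0.4]
    - [0,0,-0.6,0,0,0,0.4]

```text
time: 27.3
position: [0.5713, -0.2077, 0.0102]
tool_rot: [-3.131, -0.259, 0.001]
ft_force: [0.5, -0.1, -0.5]
grip_width: 0.394
grip_force: 0.0
```

Call:
step_arm:
  targets:
    - [0,0,0,0,0,0,0.2]
    - [0,0,0,0,0,0,0]
    - [0,0,0,0,0,0,0]
    - [0,0,0,0,0,0,0]
    - [0,0,0,0,0,0,0]

```text
time: 27.72
position: [0.5719, -0.2078, 0.0114]
tool_rot: [3.13, 0.26, 0.001]
ft_force: [0.1, 0.2, -1.0]
grip_width: 0.111
grip_force: 40.0
```

Run:
```python
from h import *
pose()
```

```text
t 27.72 pos mm [ 571.9 -207.8   11.4] tooly deg -80.51 tilt [ 0.0006 -0.0003] F [ 0.1  0.2 -1. ] grip 9.6 40.0 q [-0.15  0.47  0.56  1.79 -0.29  0.97 -0.88]
```

Call:
step_arm:
  targets:
    - [0,0,1.0,0,0,0,0]
    - [0,0,2.0,0,0,0,0]
    - [0,0,2.5,0,0,0,0]
    - [0,0.7,2.5,0,0,0,0]
    - [0,1.5,2.5,0,0,0,0]
  force: 55

```text
time: 28.13
position: [0.5706, -0.1883, 0.1177]
tool_rot: [3.129, 0.253, -0.001]
ft_force: [0.5, -0.4, -3.1]
grip_width: 0.109
grip_force: 55.0
```

Call:
step_arm:
  targets:
    - [0.1,3.0,0,0,0,-0.1,0]
    - [0.1,3.5,0,0,0,-0.1,0]
    - [0.1,3.5,0,0,0,-0.1,0]
    - [0.1,3.5,0,0,0,-0.1,0]
    - [0.1,3.5,0,0,0,-0.1,0]

```text
time: 28.55
position: [0.5762, -0.0142, 0.1167]
tool_rot: [-3.132, -0.245, -0.0]
ft_force: [-0.1, -0.2, -2.4]
grip_width: 0.111
grip_force: 55.0
```

Call:
step_arm:
  targets:
    - [0.1,3.5,0,0,0,-0.1,0]
    - [0.1,3.5,0,0,0,-0.1,0]
    - [0.1,3.5,0,0,0,-0.1,0]
    - [0.1,3.5,0,0,0,-0.1,0]
    - [0.1,3.5,0,0,0,-0.1,0]

```text
time: 28.97
position: [0.5812, 0.1608, 0.1167]
tool_rot: [-3.133, -0.232, 0.0]
ft_force: [0.8, -0.2, -3.5]
grip_width: 0.106
grip_force: 55.0
```

Call:
step_arm:
  targets:
    - [0.2,3.5,0,0,0,0,0]
    - [0.2,2.0,0,0,0,0,0]
    - [0.2,1.0,0,0,0,0,0]
    - [0,0,0,0,0,0,0]
    - [0,0,0,0,0,0,0]

```text
time: 29.38
position: [0.5877, 0.2226, 0.1161]
tool_rot: [3.131, 0.231, -0.001]
ft_force: [0.4, -1.6, -2.7]
grip_width: 0.109
grip_force: 55.0
```

Run:
```python
from h import *
pose()
```

```text
t 29.38 pos mm [587.7 222.6 116.1] tooly deg -81.55 tilt [-0.0003 -0.0019] F [ 0.4 -1.6 -2.7] grip 9.5 55.0 q [-0.73  0.36  0.41  1.65 -0.15  1.16 -1.71]
```

Run:
```python
from h import *
s=pose();p=s["position"]*1000;zp=s["position"][2]-.0034
for n,b in(("side",.0),("top",.002)):
    im,d=grab(n,3);np.savez(n+"8.npz",im=im,d=d);X=cloud(n,d);q=tocase(X,p[:2],8.5)
    m=(abs(X[:,2]-zp-b)<.004)&(abs(q[:,0])<75)&(abs(q[:,1])<90);o=q[m]
    print(n,m.sum(),np.median(X[m,2]))
    for i,r in((0,range(-60,70,20)),(1,range(-40,50,20))):
        print("axis",i,[(c,o[abs(o[:,1-i]-c)<10][:,i].min().round(1),o[abs(o[:,1-i]-c)<10][:,i].max().round(1)) for c in r if (abs(o[:,1-i]-c)<10).sum()>3])
```

```text
t 29.38 pos mm [587.7 222.6 116.1] tooly deg -81.55 tilt [-0.0003 -0.0019] F [ 0.4 -1.6 -2.7] grip 9.5 55.0 q [-0.73  0.36  0.41  1.65 -0.15  1.16 -1.71]
side 990 0.11273134845456156
axis 0 [(-60, np.float64(-58.1), np.float64(-0.0)), (-40, np.float64(-58.5), np.float64(8.3)), (-20, np.float64(-57.9), np.float64(2.5)), (0, np.float64(-57.6), np.float64(-11.6)), (20, np.float64(-57.0), np.float64(30.4)), (40, np.float64(-57.8), np.float64(10.0)), (60, np.float64(-57.6), np.float64(56.5))]
axis 1 [(-40, np.float64(-77.3), np.float64(74.8)), (-20, np.float64(-76.8), np.float64(74.6)), (0, np.float64(-78.5), np.float64(74.1)), (20, np.float64(11.8), np.float64(74.1)), (40, np.float64(11.9), np.float64(74.4))]
top 477 0.1148391844833232
axis 0 [(-60, np.float64(-56.0), np.float64(59.5)), (-40, np.float64(-55.9), np.float64(59.1)), (-20, np.float64(-55.8), np.float64(59.9)), (0, np.float64(-55.8), np.float64(59.8)), (20, np.float64(-55.3), np.float64(-11.2)), (40, np.float64(-55.5), np.float64(-28.2))]
axis 1 [(-40, np.float64(-77.7), np.float64(50.3)), (-20, np.float64(-77.2), np.float64(38.9)), (0, np.float64(-45.0), np.float64(-24.7)), (20, np.float64(-45.1), np.float64(-23.9)), (40, np.float64(-45.7), np.float64(-25.1))]
```

Call:
step_arm:
  targets:
    - [0,0.4,0,0,0,0,0]
    - [0,0.4,0,0,0,0,0]
    - [0,0.35,0,0,0,0,0]
    - [0,0,-1.0,0,0,0,0]
    - [0,0,-1.0,0,0,0,0]

```text
time: 30.1
position: [0.5879, 0.2367, 0.0959]
tool_rot: [-3.132, -0.234, -0.002]
ft_force: [-0.1, -0.4, -3.3]
grip_width: 0.111
grip_force: 55.0
```

Call:
step_arm:
  targets:
    - [0,0,-1.0,0,0,0,0]
    - [0,0,-1.0,0,0,0,0]
    - [0,0,-0.5,0,0,0,0]
    - [0,0,0,0,0,0,0]
    - [0,0,0,0,0,0,0]

```text
time: 30.52
position: [0.5874, 0.2354, 0.0704]
tool_rot: [3.132, 0.232, -0.002]
ft_force: [-0.1, -0.3, -1.8]
grip_width: 0.11
grip_force: 55.0
```

Run:
```python
from h import *
pose()
```

```text
t 30.52 pos mm [587.4 235.4  70.4] tooly deg -81.53 tilt [-0.0009 -0.0008] F [-0.1 -0.3 -1.8] grip 9.6 55.0 q [-0.74  0.41  0.39  1.68 -0.17  1.08 -1.72]
```

Call:
step_arm:
  targets:
    - [0,-0.12,0,0,0,0,0]
    - [0,0,-0.4,0,0,0,0]
    - [0,0,-0.4,0,0,0,0]
    - [0,0,-0.2,0,0,0,0]
    - [0,0,0,0,0,0,0]

```text
time: 30.93
position: [0.5871, 0.2345, 0.0604]
tool_rot: [3.133, 0.232, -0.002]
ft_force: [0.1, -0.3, -3.1]
grip_width: 0.113
grip_force: 55.0
```

Call:
step_arm:
  targets:
    - [0,0,-0.2,0,0,0,0]
    - [0,0,-0.2,0,0,0,0]
    - [0,0,-0.2,0,0,0,0]
    - [0,0,0,0,0,0,0]
    - [0,0,0,0,0,0,0]

```text
time: 31.35
position: [0.5875, 0.2345, 0.0549]
tool_rot: [3.133, 0.232, -0.001]
ft_force: [0.6, 0.1, -2.4]
grip_width: 0.11
grip_force: 55.0
```

Run:
```python
from h import *
pose()
```

```text
t 31.35 pos mm [587.5 234.5  54.9] tooly deg -81.51 tilt [-0.0003 -0.0002] F [ 0.6  0.1 -2.4] grip 9.6 55.0 q [-0.73  0.43  0.39  1.69 -0.18  1.06 -1.71]
```

Call:
step_arm:
  targets:
    - [0,0,-0.15,0,0,0,0]
    - [0,0,-0.15,0,0,0,0]
    - [0,0,-0.1,0,0,0,0]
    - [0,0,0,0,0,0,0]
    - [0,0,0,0,0,0,0]

```text
time: 31.77
position: [0.5879, 0.2347, 0.0517]
tool_rot: [-3.133, -0.232, -0.001]
ft_force: [-1.2, -0.7, 3.9]
grip_width: 0.108
grip_force: 55.0
```

Call:
step_arm:
  targets:
    - [0,0,-0.1,0,0,0,0]
    - [0,0,-0.1,0,0,0,0]
    - [0,0,-0.05,0,0,0,0]
    - [0,0,0,0,0,0,0]
    - [0,0,0,0,0,0,0]

```text
time: 32.18
position: [0.5879, 0.2347, 0.0493]
tool_rot: [-3.133, -0.232, -0.001]
ft_force: [-2.7, -1.1, 6.9]
grip_width: 0.114
grip_force: 55.0
```

Call:
step_arm:
  targets:
    - [0,0,-0.05,0,0,0,0]
    - [0,0,-0.05,0,0,0,0]
    - [0,0,-0.05,0,0,0,0]
    - [0,0,0,0,0,0,0]
    - [0,0,0,0,0,0,0]

```text
time: 32.6
position: [0.588, 0.2347, 0.0492]
tool_rot: [-3.132, -0.232, -0.001]
ft_force: [-6.1, -2.7, 15.1]
grip_width: 0.108
grip_force: 55.0
```

Call:
step_arm:
  targets:
    - [0,0,-0.05,0,0,0,0]
    - [0,0,-0.05,0,0,0,0]
    - [0,0,0,0,0,0,0]
    - [0,0,0,0,0,0,0]
    - [0,0,0,0,0,0,0]

```text
time: 33.02
position: [0.588, 0.2347, 0.0492]
tool_rot: [-3.132, -0.232, -0.001]
ft_force: [-7.8, -2.8, 20.4]
grip_width: 0.111
grip_force: 55.0
```

The frame bottomed at z=49.2 with the force rising to 20 N, so the cover is home. Relieve, release, back off and look again.

Call:
step_arm:
  targets:
    - [0,0,0.2,0,0,0,0]
    - [0,0,0,0,0,0,0.3]
    - [0,0,0,0,0,0,0.3]
    - [0,0,0,0,0,0,0.3]
    - [0,0,1.0,0,0,0,0.3]

```text
time: 33.43
position: [0.5859, 0.2339, 0.0556]
tool_rot: [3.131, 0.232, -0.007]
ft_force: [-0.3, 0.3, 0.3]
grip_width: 0.278
grip_force: 0.0
```

Call:
step_arm:
  targets:
    - [0,0,2.5,0,0,0,0.4]
    - [0,0,3.0,0,0,0,0.4]
    - [0,0,2.0,0,0,0,0.4]
    - [-1.0,-1.5,1.0,0,0,0,0.4]
    - [-1.0,-3.0,0,0,0,0,0.4]

```text
time: 33.85
position: [0.5692, 0.1945, 0.1465]
tool_rot: [-3.128, -0.242, -0.009]
ft_force: [0.7, -0.8, 0.5]
grip_width: 0.394
grip_force: 0.0
```

Call:
step_arm:
  targets:
    - [-1.0,-3.5,0,0,0,0,0.4]
    - [-1.0,-3.5,0,0,0,0,0.4]
    - [-1.0,-3.5,0,0,0,0,0.4]
    - [-1.0,-3.5,0,0,0,0,0.4]
    - [0,0,0,0,0,0,0.4]

```text
time: 34.27
position: [0.5262, 0.0405, 0.1437]
tool_rot: [3.131, 0.215, -0.001]
ft_force: [0.9, -1.5, -0.2]
grip_width: 0.401
grip_force: 0.0
```

Run:
```python
from h import *
pose()
for n,f in(("side","s9"),("top","t9")):
    im,d=grab(n,4);np.savez(f+".npz",im=im,d=d);X=cloud(n,d)
    q=tocase(X,(587.4,233.6) if n=="side" else(589.5,232.3),8.5)
    for a,b,nm in((-40,-55,"p1"),(-40,55,"p2"),(40,-55,"p3"),(40,55,"p4"),(-62.5,0,"rim-x"),(62.5,0,"rim+x"),(0,80.5,"rim+y"),(0,-80.5,"rim-y")):
        h=2.5 if nm[0]=="r" else 8; hx,hy=(h,40) if nm in("rim-x","rim+x") else (40,h) if nm[0]=="r" else (h,h)
        m=(abs(q[:,0]-a)<hx)&(abs(q[:,1]-b)<hy);print(nm,m.sum(),(np.nanmedian(X[m,2])*1000).round(1),end="; ")
    print()
    c=im[110:300,90:400] if n=="top" else im[130:340,90:400]
    cv2.imwrite(f"pics/{f}.png",cv2.resize(c,None,fx=2.5,fy=2.5,interpolation=cv2.INTER_CUBIC)[:,:,::-1])
```

```text
t 34.27 pos mm [526.2  40.5 143.7] tooly deg -82.13 tilt [-0.0005 -0.0029] F [ 0.9 -1.5 -0.2] grip 34.9 0.0 q [-0.61  0.12  0.51  1.87 -0.06  1.17 -1.51]
p1 23 46.5; p2 26 46.3; p3 21 46.2; p4 23 46.1; rim-x 169 27.5; rim+x 47 45.2; rim+y 124 31.1; rim-y 51 44.8; 
p1 0 nan; p2 24 47.8; p3 17 48.3; p4 20 48.0; rim-x 44 46.2; rim+x 42 47.5; rim+y 40 47.3; rim-y 12 39.5;
  return np.nanmean(a, axis, out=out, keepdims=keepdims)
```

View pics/t9.png

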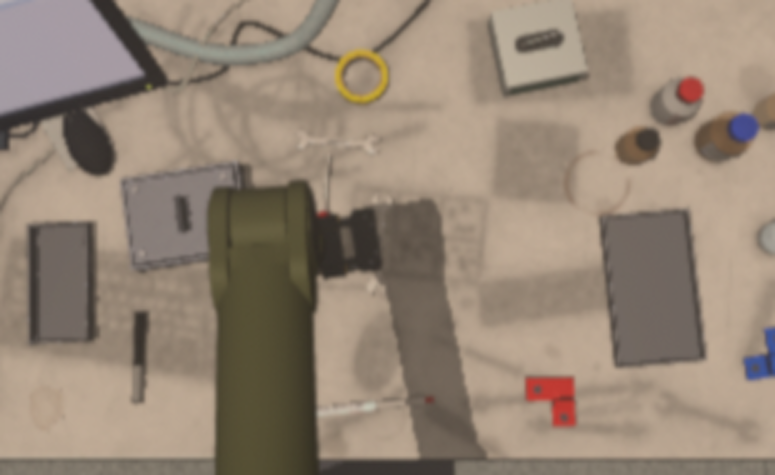

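The top picture shows the cover seated (183,213), with its top at 46.2 mm, level with the rim. The marker is at (140,357) and the pen tray at (62,282). Measuring the marker and both trays now.

```bash
cat >> h.py <<'E'
def blob(n,d,x,y,R,zl,zh,im=None,f=None):
    X=cloud(n,d);m=(np.hypot(X[:,0]-x,X[:,1]-y)<R)&(X[:,2]>zl)&(X[:,2]<zh)
    if f is not None: m&=f(im.reshape(-1,3).astype(int))
    M=m.reshape(d.shape).astype(np.uint8);k,l,st,_=cv2.connectedComponentsWithStats(M,connectivity=8)
    if k<2: return None
    j=1+np.argmax(st[1:,4]);q=X[(l==j).ravel()];r=cv2.minAreaRect((q[:,:2]*1000).astype(np.float32))
    b=cv2.boxPoints(r);e=[b[1]-b[0],b[2]-b[1]];e=max(e,key=np.linalg.norm)
    print(n,len(q),"c",np.round(r[0],1),"size",np.round(r[1],1),"long dir %.1f"%(np.degrees(np.arctan2(e[1],e[0]))%180),"ztop",(np.percentile(q[:,2],90)*1000).round(1),"mean",(q[:,:2].mean(0)*1000).round(1))
    return q
E
python3 - <<'E'
from h import *
for n,f in(("side","s9"),("top","t9")):
    z=np.load(f+".npz");o=.002 if n=="top" else 0.0005
    print("marker");blob(n,z["d"],.39,.298,.09,.007+o,.03)
    print("pen tray");blob(n,z["d"],.498,.41,.12,.019+o,.035)
    print("tool tray");blob(n,z["d"],.491,-.425,.15,.019+o,.035)
E
```

```text
marker
side 235 c [390.8 302. ] size [ 16.4 128.4] long dir 179.5 ztop 16.6 mean [389.9 302.5]
pen tray
side 279 c [495.7 414. ] size [170.7  85. ] long dir 3.3 ztop 25.9 mean [493.5 413.6]
tool tray
side 135 c [ 467.8 -381.6] size [239.8 103.6] long dir 27.4 ztop 26.5 mean [ 463.  -378.1]
marker
top 168 c [393.2 301.2] size [ 16.8 125.4] long dir 179.4 ztop 18.6 mean [393.6 299.7]
pen tray
top 215 c [497.6 412.7] size [169.7  84.5] long dir 2.5 ztop 27.9 mean [493.4 412.8]
tool tray
top 261 c [ 490.1 -422.7] size [214.8 125.8] long dir 5.0 ztop 28.2 mean [ 489.8 -424.5]
```

Call:
step_arm:
  targets:
    - [-0.8,1.4,0,0,0,-0.8,0.45]
    - [-1.3,2.5,0,0,0,-0.8,0.45]
    - [-1.4,2.7,0,0,0,-0.8,0.45]
    - [-1.4,2.7,0,0,0,-0.8,0.45]
    - [-1.4,2.7,0,0,0,-0.8,0.45]
  force: 30

```text
time: 35.08
position: [0.4638, 0.1713, 0.143]
tool_rot: [3.139, 0.123, -0.0]
ft_force: [0.3, 1.0, 0.1]
grip_width: 0.447
grip_force: 0.0
```

Call:
step_arm:
  targets:
    - [-1.4,2.7,-0.5,0,0,-0.9,0.45]
    - [-1.4,2.7,-1.0,0,0,-0.9,0.45]
    - [-1.4,2.7,-1.0,0,0,-0.9,0.45]
    - [-1.4,2.7,-1.0,0,0,-0.9,0.45]
    - [-1.4,2.7,-1.0,0,0,-0.8,0.45]

```text
time: 35.5
position: [0.3935, 0.3065, 0.0976]
tool_rot: [-3.141, -0.003, -0.0]
ft_force: [1.5, 0.4, -1.2]
grip_width: 0.45
grip_force: 0.0
```

Call:
step_arm:
  targets:
    - [0,0.3,-0.5,0,0,0,0.45]
    - [0,0,0,0,0,0,0.45]
    - [0,0,0,0,0,0,0.45]
    - [0,0,0,0,0,0,0.45]
    - [0,0,0,0,0,0,0.45]

```text
time: 35.92
position: [0.3958, 0.3066, 0.0937]
tool_rot: [-3.141, 0.001, -0.001]
ft_force: [-0.4, 0.7, 0.2]
grip_width: 0.453
grip_force: 0.0
```

Run:
```python
from h import *
pose()
im,d=grab("side",3);blob("side",d,.391,.302,.09,.0075,.03)
```

```text
t 35.92 pos mm [395.8 306.6  93.7] tooly deg -90.05 tilt [0.0008 0.0003] F [-0.4  0.7  0.2] grip 39.4 0.0 q [-0.94  0.11  0.25  1.98 -0.03  1.06 -2.26]
side 160 c [371.8 301.6] size [89.7 15. ] long dir 0.5 ztop 16.0 mean [369.6 302.2]
```

Call:
step_arm:
  targets:
    - [-0.2,-0.3,-1.0,0,0,0,0.45]
    - [-0.2,-0.2,-1.5,0,0,0,0.45]
    - [0,0,-1.5,0,0,0,0.45]
    - [0,0,-1.5,0,0,0,0.45]
    - [0,0,-1.5,0,0,0,0.45]

```text
time: 36.48
position: [0.3904, 0.3019, 0.0219]
tool_rot: [3.141, 0.001, -0.0]
ft_force: [-0.1, -0.4, 0.0]
grip_width: 0.451
grip_force: 0.0
```

Call:
step_arm:
  targets:
    - [0,0,-1.0,0,0,0,0.45]
    - [0,0,0,0,0,0,0.45]
    - [0,0,0,0,0,0,0.45]
    - [0,0,0,0,0,0,0.45]
    - [0,0,0,0,0,0,0.45]

```text
time: 36.9
position: [0.3913, 0.3031, 0.014]
tool_rot: [-3.14, -0.002, -0.002]
ft_force: [-0.2, 0.4, 0.0]
grip_width: 0.45
grip_force: 0.0
```

Run:
```python
from h import *
pose()
```

```text
t 36.90 pos mm [391.3 303.1  14. ] tooly deg -89.92 tilt [0.0013 0.0012] F [-0.2  0.4  0. ] grip 39.2 0.0 q [-0.93  0.21  0.24  2.06 -0.06  0.88 -2.23]
```

Call:
step_arm:
  targets:
    - [0,-0.1,-0.5,0,0,0,0.45]
    - [0,0,-0.5,0,0,0,0.3]
    - [0,0,0,0,0,0,0]
    - [0,0,0,0,0,0,0]
    - [0,0,0,0,0,0,0]

```text
time: 37.32
position: [0.3906, 0.3015, 0.003]
tool_rot: [3.141, 0.002, -0.0]
ft_force: [0.5, -0.5, 0.0]
grip_width: 0.231
grip_force: 0.0
```

Call:
step_arm:
  targets:
    - [0,0,0,0,0,0,0]
    - [0,0,0,0,0,0,0]
    - [0,0,0,0,0,0,0]
    - [0,0,0.5,0,0,0,0]
    - [0,0,1.5,0,0,0,0]

```text
time: 37.73
position: [0.3892, 0.3004, 0.0218]
tool_rot: [3.139, 0.002, -0.005]
ft_force: [0.0, -0.4, -0.3]
grip_width: 0.153
grip_force: 30.0
```

Call:
step_arm:
  targets:
    - [0,0,2.0,0,0,0,0]
    - [0,0,2.0,0,0,0,0]
    - [0.5,0.5,2.0,0,0,0,0]
    - [1.4,1.5,0,0,0,0.6,0]
    - [1.4,1.5,0,0,0,0.6,0]

```text
time: 38.15
position: [0.4249, 0.3377, 0.0855]
tool_rot: [-3.138, -0.036, -0.004]
ft_force: [-0.3, 0.1, 0.1]
grip_width: 0.151
grip_force: 30.0
```

Call:
step_arm:
  targets:
    - [1.4,1.5,0,0,0,0.6,0]
    - [1.4,1.5,0,0,0,0.6,0]
    - [1.4,1.5,0,0,0,0.6,0]
    - [1.4,1.5,0,0,0,0,0]
    - [1.4,1.5,0,0,0,0,0]

```text
time: 38.57
position: [0.4942, 0.4123, 0.0834]
tool_rot: [3.14, 0.085, -0.0]
ft_force: [0.5, -1.0, 0.2]
grip_width: 0.159
grip_force: 30.0
```

Call:
step_arm:
  targets:
    - [0,0,0,0,0,0,0]
    - [0,0,0,0,0,0,0]
    - [0,0,0,0,0,0,0]
    - [0,0,0,0,0,0,0]
    - [0,0,0,0,0,0,0]

```text
time: 38.98
position: [0.4932, 0.4109, 0.0833]
tool_rot: [3.14, 0.084, -0.001]
ft_force: [-0.5, -0.5, -0.9]
grip_width: 0.153
grip_force: 30.0
```

Run:
```python
from h import *
pose()
```

```text
t 38.98 pos mm [493.2 410.9  83.3] tooly deg -86.93 tilt [-0.0004 -0.0002] F [-0.5 -0.5 -0.9] grip 13.3 30.0 q [-0.92  0.4   0.24  1.64 -0.1   1.11 -2.18]
```

Call:
step_arm:
  targets:
    - [0.2,0.2,-1.0,0,0,0,0]
    - [0.1,0,-1.5,0,0,0,0]
    - [0,0,-1.5,0,0,0,0]
    - [0,0,-1.5,0,0,0,0]
    - [0,0,-1.0,0,0,0,0]

```text
time: 39.4
position: [0.4957, 0.4128, 0.016]
tool_rot: [3.139, 0.084, -0.003]
ft_force: [0.5, 0.0, -0.1]
grip_width: 0.159
grip_force: 30.0
```

Call:
step_arm:
  targets:
    - [0,0,-0.5,0,0,0,0]
    - [0,0,-0.3,0,0,0,0]
    - [0,0,0,0,0,0,0]
    - [0,0,0,0,0,0,0]
    - [0,0,0,0,0,0,0]

```text
time: 39.82
position: [0.4972, 0.4141, 0.011]
tool_rot: [-3.139, -0.085, -0.002]
ft_force: [-0.9, 0.2, 0.3]
grip_width: 0.153
grip_force: 30.0
```

Call:
step_arm:
  targets:
    - [0,0,-0.3,0,0,0,0]
    - [0,0,0,0,0,0,0.3]
    - [0,0,0,0,0,0,0.3]
    - [0,0,0,0,0,0,0.3]
    - [0,0,1.0,0,0,0,0.3]

```text
time: 40.23
position: [0.4953, 0.4125, 0.0154]
tool_rot: [3.138, 0.085, -0.005]
ft_force: [-0.4, -0.0, -0.0]
grip_width: 0.286
grip_force: 0.0
```

Call:
step_arm:
  targets:
    - [0,0,2.5,0,0,0,0.3]
    - [0,0,3.0,0,0,0,0.3]
    - [0,0,3.0,0,0,0,0.3]
    - [-0.3,-1.5,2.0,0,0,0,0.5]
    - [-0.6,-3.0,0,0,0,0,0.5]

```text
time: 40.65
position: [0.4898, 0.3744, 0.1286]
tool_rot: [-3.131, -0.092, -0.013]
ft_force: [0.1, 0.4, 0.6]
grip_width: 0.379
grip_force: 0.0
```

Call:
step_arm:
  targets:
    - [-0.6,-3.5,0,0,0,0,0.5]
    - [-0.6,-3.5,0,0,0,0,0.5]
    - [-0.6,-3.5,0,0,0,0,0.5]
    - [-0.6,-3.5,0,0,0,0,0.5]
    - [0,0,0,0,0,0,0.5]

```text
time: 41.07
position: [0.4636, 0.2205, 0.1228]
tool_rot: [3.138, 0.071, -0.002]
ft_force: [-0.6, -0.9, -0.5]
grip_width: 0.499
grip_force: 0.0
```

```bash
python3 - <<'E'
from h import *
pose()
for n,f in(("side","s10"),("top","t10")):
    im,d=grab(n,4);np.savez(f+".npz",im=im,d=d);o=.002 if n=="top" else 0.0005
    print("sd red");blob(n,d,.571,.04,.10,.004+o,.035,im,lambda g:(g[:,0]>90)&(g[:,0]-g[:,1]>50))
    print("marker");blob(n,d,.497,.414,.1,.010+o,.0225+o*.5,im,lambda g:g.max(1)>=0)
    for nm,x,y,R in(("wr",.61,-.034,.09),("sw",.693,.021,.08)):
        # steel: less yellow than the bench and brighter/whiter, in the Lab b channel
        lab=cv2.cvtColor(im,cv2.COLOR_RGB2LAB).astype(int);u=proj(n,[[x,y,.004]])[0]
        print(nm);blob(n,d,x,y,R,.0025+o,.012+o)
E
python3 - <<'E'
import cv2,numpy as np
im=np.load("s10.npz")["im"]
cv2.imwrite("pics/c10.png",cv2.resize(im[150:330,100:280],(560,560),interpolation=cv2.INTER_CUBIC)[:,:,::-1])
E
```

```text
t 41.07 pos mm [463.6 220.5 122.8] tooly deg -87.42 tilt [-0.0009 -0.0028] F [-0.6 -0.9 -0.5] grip 43.4 0.0 q [-0.8   0.11  0.32  1.92 -0.04  1.12 -1.99]
sd red
side 28 c [552.9  39.5] size [ 8.5 70.8] long dir 176.9 ztop 25.0 mean [551.5  39. ]
marker
side 233 c [497.1 413.8] size [127.   13.8] long dir 3.2 ztop 20.8 mean [494.8 413.9]
wr
side 81 c [571.3 -40.9] size [97.7 25.9] long dir 3.5 ztop 6.2 mean [577.7 -37. ]
sw
side 2 c [649.2  14.8] size [4.3 0. ] long dir 137.1 ztop 3.3 mean [649.2  14.8]
sd red
top 125 c [558.   44.7] size [21.5 77.6] long dir 178.7 ztop 27.0 mean [555.7  43.8]
marker
top 39 c [545.7 413.5] size [31.8 13.7] long dir 3.6 ztop 22.3 mean [547.2 412.7]
wr
top 93 c [573.4 -37.2] size [ 32.3 100.5] long dir 179.8 ztop 9.2 mean [583.  -39.2]
sw
top 72 c [696.2  44.1] size [90.8 25.3] long dir 78.5 ztop 8.4 mean [701.3  52.1]
```

View pics/c10.png

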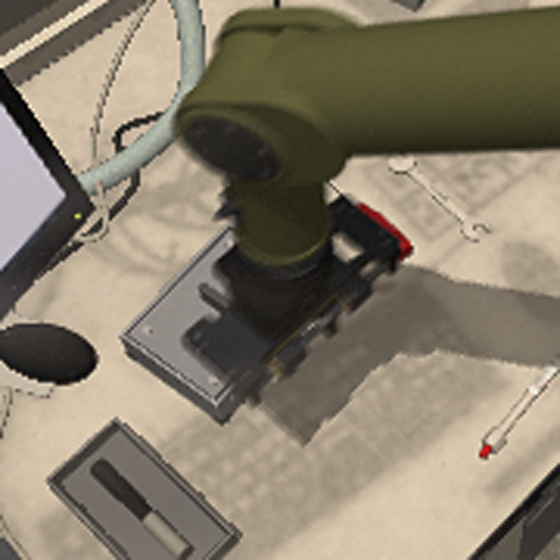

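The crop shows the marker lying in the pen tray (140,505). The arm hides the screwdriver here, so I'll move clear to the right and measure the tools.

Call:
step_arm:
  targets:
    - [0,-1.5,0.5,0,0,0,0.5]
    - [0,-3.0,0.5,0,0,0,0.5]
    - [0,-3.5,0,0,0,0,0.5]
    - [0,-3.5,0,0,0,0,0.5]
    - [0,-3.5,0,0,0,0,0.5]

```text
time: 41.88
position: [0.4634, 0.0763, 0.1324]
tool_rot: [3.14, 0.085, 0.0]
ft_force: [0.4, -0.2, 0.4]
grip_width: 0.503
grip_force: 0.0
```

Call:
step_arm:
  targets:
    - [0,-3.5,0,0,0,-1,0.5]
    - [0,-3.5,0,0,0,-1,0.5]
    - [0,-3.5,0,0,0,-1,0.5]
    - [0,-3.5,0,0,0,-1,0.5]
    - [0,-3.5,0,0,0,0,0.5]

```text
time: 42.3
position: [0.463, -0.0989, 0.1325]
tool_rot: [-3.141, 0.027, -0.001]
ft_force: [0.4, -0.1, -0.2]
grip_width: 0.5
grip_force: 0.0
```

Run:
```python
from h import *
pose()
for n,f in(("side","s11"),("top","t11")):
    im,d=grab(n,4);np.savez(f+".npz",im=im,d=d);o=.002 if n=="top" else 0.0005
    print("sd red");blob(n,d,.571,.04,.10,.004+o,.035,im,lambda g:(g[:,0]>80)&(g[:,0]-g[:,1]>45))
    print("wr");blob(n,d,.61,-.034,.095,.0022+o,.012+o)
    print("sw");blob(n,d,.693,.021,.08,.0022+o,.012+o)
    # steel pixels by colour for check
    c=(im[110:210,160:280] if n=="top" else im[150:250,160:280])
    cv2.imwrite(f"pics/{f}.png",cv2.resize(c,(390,325),interpolation=cv2.INTER_CUBIC)[:,:,::-1])
cv2.imwrite("pics/c11.png",np.hstack([cv2.imread("pics/s11.png"),cv2.imread("pics/t11.png")]))
```

```text
t 42.30 pos mm [463.  -98.9 132.5] tooly deg -90.97 tilt [0.0003 0.0002] F [ 0.4 -0.1 -0.2] grip 43.5 0.0 q [-0.48 -0.01  0.64  2.01  0.    1.14 -1.43]
sd red
side 135 c [557.5  45.3] size [20.4 80.8] long dir 174.4 ztop 25.2 mean [552.  47.]
wr
side 91 c [569.5 -40.1] size [106.7  27.6] long dir 0.9 ztop 6.7 mean [575.4 -37.4]
sw
side 109 c [696.7  26.9] size [125.9  27.3] long dir 87.3 ztop 6.3 mean [697.3  27.6]
sd red
top 126 c [558.1  44.3] size [21.1 77.5] long dir 178.3 ztop 27.5 mean [555.5  43.7]
wr
top 102 c [570.  -39.3] size [107.8  28.8] long dir 0.2 ztop 8.3 mean [579.1 -39. ]
sw
top 120 c [700.6  24.1] size [136.7  32.1] long dir 84.6 ztop 8.9 mean [699.9  25.2]
```

View pics/c11.png

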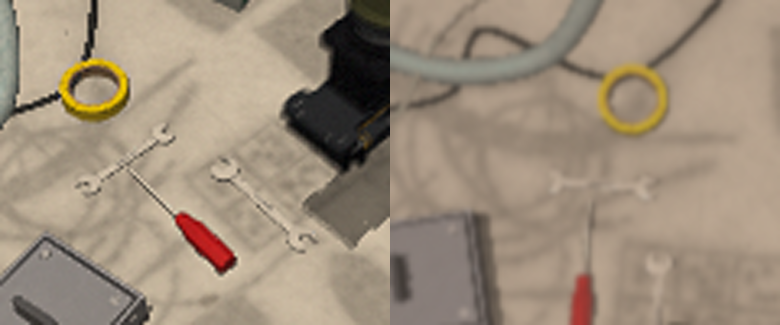

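The crop shows side (left) and top (right): screwdriver handle at (205,243), small wrench at (125,160) with the driver's tip right beside it, wrench at (265,205). All four tools are accounted for and the tape is untouched. Next is the screwdriver.

Call:
step_arm:
  targets:
    - [0.7,1.0,-0.5,0,0,-0.5,0.5]
    - [1.3,1.9,-1.0,0,0,-0.5,0.5]
    - [1.3,1.9,-1.0,0,0,-0.5,0.5]
    - [1.3,1.9,-1.0,0,0,-0.5,0.5]
    - [1.3,1.9,-1.0,0,0,-0.5,0.5]
  force: 35

```text
time: 43.12
position: [0.5234, -0.0075, 0.0861]
tool_rot: [-3.14, 0.091, 0.0]
ft_force: [-0.2, -0.1, -0.9]
grip_width: 0.505
grip_force: 0.0
```

Call:
step_arm:
  targets:
    - [1.3,1.9,-0.5,0,0,-0.5,0.5]
    - [1.3,1.9,0,0,0,-0.5,0.5]
    - [1.3,1.9,0,0,0,0,0.5]
    - [0,0,0,0,0,0,0.5]
    - [0,0,0,0,0,0,0.5]

```text
time: 43.53
position: [0.5618, 0.0496, 0.0811]
tool_rot: [3.139, -0.114, -0.002]
ft_force: [-0.3, -0.0, 0.1]
grip_width: 0.504
grip_force: 0.0
```

Run:
```python
from h import *
pose()
a=plane("top",[[222.2,171.5],[219.4,202]],.01);print(a.round(4),np.degrees(np.arctan2(*(a[1]-a[0])[[1,0]])))
im,d=grab("side",3);blob("side",d,.56,.045,.08,.0045,.035,im,lambda g:(g[:,0]>80)&(g[:,0]-g[:,1]>45))
```

```text
t 43.53 pos mm [561.8  49.6  81.1] tooly deg -94.15 tilt [-0.0012 -0.0004] F [-0.3 -0.   0.1] grip 43.8 0.0 q [-0.59  0.28  0.53  1.85 -0.16  1.06 -1.65]
[[0.6792 0.0321 0.01  ]
 [0.5694 0.0412 0.01  ]] 175.26126272627374
side 120 c [551.9  45.7] size [21.2 71.8] long dir 175.5 ztop 25.7 mean [547.2  47. ]
```

Direction 175.3°, so the tool is well aligned. Descend and grip.

Call:
step_arm:
  targets:
    - [-0.1,-0.4,-0.5,0,0,-0.3,0.5]
    - [0,-0.1,-1.5,0,0,0,0.5]
    - [0,0,-1.5,0,0,0,0.5]
    - [0,0,-1.0,0,0,0,0.5]
    - [0,0,0,0,0,0,0.5]

```text
time: 44.1
position: [0.5584, 0.0405, 0.0348]
tool_rot: [3.138, -0.131, -0.007]
ft_force: [-0.7, 0.1, 0.2]
grip_width: 0.496
grip_force: 0.0
```

Call:
step_arm:
  targets:
    - [0,0,-1.5,0,0,0,0.5]
    - [0,0,-1.0,0,0,0,0.5]
    - [0,0,-0.5,0,0,0,0.5]
    - [0,0,0,0,0,0,0.5]
    - [0,0,0,0,0,0,0.5]

```text
time: 44.52
position: [0.5606, 0.0414, 0.0072]
tool_rot: [3.139, -0.13, -0.0]
ft_force: [-0.5, -0.8, -0.2]
grip_width: 0.5
grip_force: 0.0
```

Call:
step_arm:
  targets:
    - [0,0.3,-0.3,0,0,0,0.5]
    - [0,0,0,0,0,0,0.3]
    - [0,0,0,0,0,0,0]
    - [0,0,0,0,0,0,0]
    - [0,0,0,0,0,0,0]

```text
time: 44.93
position: [0.5609, 0.0446, 0.0044]
tool_rot: [-3.139, 0.129, -0.001]
ft_force: [0.2, -0.6, 1.0]
grip_width: 0.28
grip_force: 0.0
```

Call:
step_arm:
  targets:
    - [0,0,0,0,0,0,0]
    - [0,0,0,0,0,0,0]
    - [0,0,0.5,0,0,0,0]
    - [0,0,1.5,0,0,0,0]
    - [0,0,2.0,0,0,0,0]

```text
time: 45.35
position: [0.559, 0.0443, 0.0432]
tool_rot: [3.138, -0.129, -0.006]
ft_force: [0.2, 0.0, -1.1]
grip_width: 0.201
grip_force: 34.9
```

Call:
step_arm:
  targets:
    - [0,0,2.5,0,0,0,0]
    - [0,0,2.5,0,0,0,0]
    - [0,0,2.0,0,0,0,0]
    - [0,0,0,0,0,0,0]
    - [0,0,0,0,0,0,0]

```text
time: 45.77
position: [0.5615, 0.0447, 0.1154]
tool_rot: [-3.138, 0.129, -0.004]
ft_force: [-0.2, 0.4, -0.4]
grip_width: 0.204
grip_force: 34.9
```

Run:
```python
from h import *
pose()
```

```text
t 45.77 pos mm [561.5  44.7 115.4] tooly deg -94.71 tilt [0.0026 0.0009] F [-0.2  0.4 -0.4] grip 17.7 34.9 q [-0.6   0.23  0.54  1.82 -0.13  1.12 -1.67]
```

Call:
step_arm:
  targets:
    - [-0.3,-1.2,0,0,0,0.5,0]
    - [-0.6,-2.5,0,0,0,0.6,0]
    - [-0.7,-3.0,0,0,0,0.6,0]
    - [-0.7,-3.0,0,0,0,0.6,0]
    - [-0.7,-3.0,0,0,0,0.6,0]

```text
time: 46.18
position: [0.5289, -0.0834, 0.1125]
tool_rot: [3.141, -0.048, -0.005]
ft_force: [0.1, -1.1, -0.8]
grip_width: 0.203
grip_force: 34.9
```

Call:
step_arm:
  targets:
    - [-0.7,-3.0,0,0,0,0.6,0]
    - [-0.7,-3.0,0,0,0,0.6,0]
    - [-0.7,-3.0,0,0,0,0.6,0]
    - [-0.7,-3.0,0,0,0,0.6,0]
    - [-0.7,-3.0,0,0,0,0.6,0]

```text
time: 46.6
position: [0.494, -0.2333, 0.1126]
tool_rot: [-3.141, -0.033, 0.004]
ft_force: [0.5, 0.7, -0.7]
grip_width: 0.207
grip_force: 34.9
```

Call:
step_arm:
  targets:
    - [-0.7,-3.0,0,0,0,0.6,0]
    - [-0.7,-3.0,0,0,0,0.6,0]
    - [-0.7,-3.0,0,0,0,0.6,0]
    - [-0.7,-3.0,0,0,0,0.6,0]
    - [-0.6,-2.5,0,0,0,0.6,0]

```text
time: 47.02
position: [0.4596, -0.3791, 0.1125]
tool_rot: [-3.139, -0.113, 0.004]
ft_force: [0.4, -0.6, -0.5]
grip_width: 0.202
grip_force: 34.9
```

Call:
step_arm:
  targets:
    - [-0.5,-2.0,0,0,0,0.6,0]
    - [-0.5,-2.0,0,0,0,0.6,0]
    - [0,0,0,0,0,0,0]
    - [0,0,0,0,0,0,0]
    - [0,0,0,0,0,0,0]

```text
time: 47.43
position: [0.4514, -0.4161, 0.1128]
tool_rot: [-3.136, -0.148, 0.003]
ft_force: [0.4, -0.4, -0.2]
grip_width: 0.202
grip_force: 34.9
```

Run:
```python
from h import *
pose()
```

```text
t 47.43 pos mm [ 451.4 -416.1  112.8] tooly deg -84.60 tilt [-0.0017  0.0019] F [ 0.4 -0.4 -0.2] grip 17.5 34.9 q [ 0.1   0.39  0.75  1.7  -0.29  1.17 -0.55]
```

Call:
step_arm:
  targets:
    - [0,-1.0,0,0,0,0,0]
    - [-0.1,-1.4,0,0,0,0,0]
    - [-0.1,-1.4,-1.0,0,0,0,0]
    - [0,0,-1.5,0,0,0,0]
    - [0,0,-1.5,0,0,0,0]

```text
time: 47.85
position: [0.4501, -0.4563, 0.0739]
tool_rot: [3.137, 0.148, 0.001]
ft_force: [-0.5, 0.7, -1.1]
grip_width: 0.204
grip_force: 34.9
```

Call:
step_arm:
  targets:
    - [0,0,-1.5,0,0,0,0]
    - [0,0,-1.5,0,0,0,0]
    - [0,0,-1.0,0,0,0,0]
    - [0,0,0,0,0,0,0]
    - [0,0,0,0,0,0,0]

```text
time: 48.27
position: [0.4495, -0.455, 0.0335]
tool_rot: [-3.137, -0.148, 0.002]
ft_force: [0.4, -0.2, -1.4]
grip_width: 0.201
grip_force: 34.9
```

Run:
```python
from h import *
pose()
```

```text
t 48.27 pos mm [ 449.5 -455.    33.5] tooly deg -84.59 tilt [-0.001   0.0006] F [ 0.4 -0.2 -1.4] grip 17.5 34.9 q [ 0.21  0.54  0.71  1.7  -0.39  1.06 -0.44]
```

Call:
step_arm:
  targets:
    - [0,0,-1.0,0,0,0,0]
    - [0,0,-0.8,0,0,0,0]
    - [0,0,-0.5,0,0,0,0]
    - [0,0,0,0,0,0,0]
    - [0,0,0,0,0,0,0]

```text
time: 48.68
position: [0.4494, -0.4552, 0.0107]
tool_rot: [-3.138, -0.148, 0.001]
ft_force: [-0.5, 0.6, -1.0]
grip_width: 0.205
grip_force: 34.9
```

Call:
step_arm:
  targets:
    - [0,0,0,0,0,0,0.25]
    - [0,0,0,0,0,0,0.25]
    - [0,0,0,0,0,0,0.25]
    - [0,0,1.0,0,0,0,0.25]
    - [0,0,2.0,0,0,0,0.25]

```text
time: 49.1
position: [0.4484, -0.454, 0.0398]
tool_rot: [-3.135, -0.147, 0.005]
ft_force: [0.7, 0.0, -0.2]
grip_width: 0.246
grip_force: 0.0
```

Call:
step_arm:
  targets:
    - [0,0,2.5,0,0,0,0.25]
    - [0,0,2.5,0,0,0,0.25]
    - [0,0,2.0,0,0,0,0.4]
    - [0.2,1.5,2.0,0,0,0,0.4]
    - [0.2,3.0,0,0,0,0,0.4]

```text
time: 49.52
position: [0.4538, -0.4163, 0.137]
tool_rot: [3.13, 0.138, 0.009]
ft_force: [0.7, -0.8, 0.6]
grip_width: 0.369
grip_force: 0.0
```

Call:
step_arm:
  targets:
    - [0.2,3.5,0,0,0,0,0.4]
    - [0.2,3.5,0,0,0,0,0.4]
    - [0.2,3.5,0,0,0,0,0.4]
    - [0.2,3.5,0,0,0,0,0.4]
    - [0,0,0,0,0,0,0.4]

```text
time: 49.93
position: [0.4635, -0.2623, 0.1314]
tool_rot: [-3.132, -0.162, -0.002]
ft_force: [1.8, 0.0, -0.4]
grip_width: 0.399
grip_force: 0.0
```

Run:
```python
from h import *
pose()
for n,f in(("side","s12"),("top","t12")):
    im,d=grab(n,5);np.savez(f+".npz",im=im,d=d);o=.002 if n=="top" else 0.0005
    print("sd");blob(n,d,.449,-.455,.11,.004+o,.035,im,lambda g:(g[:,0]>70)&(g[:,0]-g[:,1]>40))
    for nm,x,y,R,bx in(("wr",.605,-.036,.10,(.51,.70,-.075,.0)),("sw",.697,.024,.085,(.66,.73,-.06,.11))):
        # whitish steel by colour: Lab b well below the bench's local median, in the box around
        lab=cv2.cvtColor(im,cv2.COLOR_RGB2LAB).astype(float)
        X=cloud(n,d);inb=((X[:,0]>bx[0])&(X[:,0]<bx[1])&(X[:,1]>bx[2])&(X[:,1]<bx[3])).reshape(d.shape)
        b=lab[:,:,2]-cv2.medianBlur(cv2.cvtColor(im,cv2.COLOR_RGB2LAB)[:,:,2],31)
        L=lab[:,:,0]-cv2.medianBlur(cv2.cvtColor(im,cv2.COLOR_RGB2LAB)[:,:,0],31)
        m=(inb&((b<-3)|(L>14))).astype(np.uint8)
        v,u=np.nonzero(m);W=plane(n,np.c_[u,v],.004)
        if len(W)>10:
            q=(W[:,:2]*1000).astype(np.float32);r=cv2.minAreaRect(q);vx,vy,cx,cy=cv2.fitLine(q,cv2.DIST_HUBER,0,.01,.01).ravel();t=(q-[cx,cy])@[vx,vy]
            mid=np.array([cx,cy])+np.array([vx,vy])*(t.max()+t.min())/2
            print(nm,n,len(q),"mid",mid.round(1),"len",(t.max()-t.min()).round(1),"dir",np.degrees(np.arctan2(vy,vx)).round(1),"rect",np.round(r[1],1))
```

```text
t 49.93 pos mm [ 463.5 -262.3  131.4] tooly deg -84.09 tilt [0.0011 0.0059] F [ 1.8  0.  -0.4] grip 34.7 0.0 q [-0.2   0.16  0.74  1.88 -0.13  1.15 -0.89]
sd
side 116 c [ 446.3 -463.8] size [78.5 40.9] long dir 5.1 ztop 29.5 mean [ 441.3 -451.6]
wr side 98 mid [606.4 -32.5] len 189.9 dir 6.2 rect [189.6  49.8]
sw side 147 mid [697.7  37.6] len 149.5 dir 87.5 rect [ 55.7 148.9]
sd
top 60 c [ 427.7 -458.6] size [42.4 21.4] long dir 1.7 ztop 31.3 mean [ 424.8 -458.9]
wr top 59 mid [604.8 -35.4] len 184.3 dir 1.0 rect [184.9  26.1]
sw top 85 mid [700.1  42.8] len 136.7 dir 83.6 rect [134.8  29.4]
```

Run:
```python
from h import *
for nm,n,uv in(("wr","top",[[241.1,178.1],[240,211.1]]),("wr","side",[[229.2,201.7],[252.3,223.8]]),("sw","top",[[211.1,166.3],[238.8,166.9]]),("sw","side",[[187.1,206.9],[210.2,191.5]])):
    a=plane(n,uv,.004)*1000;e=a[0]-a[1];print(nm,n,"mid",a.mean(0)[:2].round(1),"len",np.linalg.norm(e).round(1),"dir",(np.degrees(np.arctan2(e[1],e[0]))%180).round(1))
for n,f in(("side","s12"),("top","t12")):
    z=np.load(f+".npz");d=z["d"];X=cloud(n,d);v,u=np.mgrid[:384,:512]
    for nm,bx in(("wr",(.50,.70,-.075,.003)),("sw",(.66,.74,-.06,.11))):
        m=(X[:,0]>bx[0])&(X[:,0]<bx[1])&(X[:,1]>bx[2])&(X[:,1]<bx[3])
        # bench plane fitted locally, then what rises 2.5 mm above it
        A=np.c_[X[m][:,:2],np.ones(m.sum())];c=np.linalg.lstsq(A,X[m][:,2],rcond=None)[0]
        for _ in range(4):
            r=X[m][:,2]-A@c;k=abs(r-np.median(r))<.0015;c=np.linalg.lstsq(A[k],X[m][k,2],rcond=None)[0]
        r=X[m][:,2]-A@c;k=(r>.0022)&(r<.009);q=(X[m][k,:2]*1000).astype(np.float32)
        vx,vy,cx,cy=cv2.fitLine(q,cv2.DIST_HUBER,0,.01,.01).ravel();t=(q-[cx,cy])@[vx,vy];p=(q-[cx,cy])@[-vy,vx]
        t=t[abs(p)<17];lo,hi=t.min(),t.max();mid=np.array([cx,cy])+np.array([vx,vy])*(lo+hi)/2
        print(nm,n,len(q),"mid",mid.round(1),"len",(hi-lo).round(1),"dir",(np.degrees(np.arctan2(vy,vx))%180).round(1),"hgt",np.percentile(r[k],80).round(4))
```

```text
wr top mid [596.7 -33.9] len 119.0 dir 178.3
wr side mid [548.2 -36.2] len 122.2 dir 175.5
sw top mid [698.1  22.8] len 100.1 dir 88.8
sw side mid [694.4  27. ] len 103.2 dir 85.4
wr side 153 mid [600.3 -32.3] len 200.5 dir 5.5 hgt 0.0053
sw side 127 mid [698.   36.1] len 145.8 dir 84.9 hgt 0.0054
wr top 192 mid [600.9 -35.3] len 198.8 dir 3.0 hgt 0.0059
sw top 174 mid [699.8  26.1] len 165.8 dir 89.6 hgt 0.0056
```

The wrench has been knocked about 48 mm toward -x (its middle is now near x=548), so I'll re-measure with a wider window.

Run:
```python
from h import *
for n,f in(("side","s12"),("top","t12")):
    z=np.load(f+".npz");o=.002 if n=="top" else .0005
    print("wr");blob(n,z["d"],.548,-.037,.10,.0022+o,.012+o);print("sw");blob(n,z["d"],.697,.025,.085,.0022+o,.012+o)
```

```text
wr
side 140 c [550.4 -36.3] size [ 28.  147.7] long dir 177.5 ztop 6.4 mean [547.9 -36.2]
sw
side 106 c [696.7  26.3] size [126.5  26.3] long dir 86.7 ztop 6.2 mean [697.2  25.6]
wr
top 147 c [550.5 -37.5] size [ 25.9 147.6] long dir 176.9 ztop 8.7 mean [552.7 -37.5]
sw
top 109 c [694.7  26.3] size [128.4  36.2] long dir 84.2 ztop 8.9 mean [699.9  28.4]
```

Call:
step_arm:
  targets:
    - [0.5,1.2,-0.5,0,0,-0.9,0.35]
    - [0.9,2.3,-1.0,0,0,-1,0.35]
    - [0.9,2.4,-1.0,0,0,-1,0.35]
    - [0.9,2.4,-1.0,0,0,-1,0.35]
    - [0.9,2.4,-1.0,0,0,-1,0.35]
  force: 40

```text
time: 50.85
position: [0.5029, -0.1629, 0.0856]
tool_rot: [3.141, 0.01, 0.0]
ft_force: [-0.4, -0.2, 0.2]
grip_width: 0.349
grip_force: 0.0
```

Call:
step_arm:
  targets:
    - [0.9,2.4,-0.5,0,0,-1,0.35]
    - [0.9,2.4,0,0,0,-1,0.35]
    - [0.9,2.4,0,0,0,-1,0.35]
    - [0.9,2.4,0,0,0,-0.8,0.35]
    - [1.0,2.2,0,0,0,0,0.35]

```text
time: 51.27
position: [0.5488, -0.0443, 0.0809]
tool_rot: [3.14, -0.092, -0.001]
ft_force: [-0.4, 0.2, -0.6]
grip_width: 0.348
grip_force: 0.0
```

Call:
step_arm:
  targets:
    - [0,0,0,0,0,0,0.35]
    - [0,0,0,0,0,0,0.35]
    - [0,0,0,0,0,0,0.35]
    - [0,0,0,0,0,0,0.35]
    - [0,0,0,0,0,0,0.35]

```text
time: 51.68
position: [0.5483, -0.047, 0.0811]
tool_rot: [3.14, -0.095, -0.0]
ft_force: [0.7, 0.4, -0.9]
grip_width: 0.352
grip_force: 0.0
```

Run:
```python
from h import *
pose()
```

```text
t 51.68 pos mm [548.3 -47.   81.1] tooly deg -93.45 tilt [-0.0002 -0.0004] F [ 0.7  0.4 -0.9] grip 30.6 0.0 q [-0.49  0.25  0.6   1.88 -0.16  1.05 -1.46]
```

Call:
step_arm:
  targets:
    - [0.1,0.5,0,0,0,0.3,0.35]
    - [0.1,0.5,-1.0,0,0,0.3,0.35]
    - [0,0,-1.5,0,0,0,0.35]
    - [0,0,-1.5,0,0,0,0.35]
    - [0,0,-1.5,0,0,0,0.35]

```text
time: 52.1
position: [0.5505, -0.0347, 0.0249]
tool_rot: [-3.14, 0.073, 0.0]
ft_force: [-0.3, -0.4, 0.7]
grip_width: 0.349
grip_force: 0.0
```

Call:
step_arm:
  targets:
    - [0,0,-1.0,0,0,0,0.35]
    - [0,0,0,0,0,0,0.35]
    - [0,0,0,0,0,0,0.35]
    - [0,0,0,0,0,0,0.35]
    - [0,0,0,0,0,0,0.35]

```text
time: 52.52
position: [0.5515, -0.0354, 0.017]
tool_rot: [-3.141, 0.074, -0.003]
ft_force: [0.0, -0.1, -0.7]
grip_width: 0.348
grip_force: 0.0
```

Run:
```python
from h import *
pose()
im,d=grab("side",3);blob("side",d,.548,-.037,.10,.0027,.012)
```

```text
t 52.52 pos mm [551.5 -35.4  17. ] tooly deg -92.72 tilt [0.0016 0.0001] F [ 0.  -0.1 -0.7] grip 30.3 0.0 q [-0.47  0.35  0.57  1.93 -0.23  0.93 -1.42]
side 74 c [515.4 -30.4] size [74.4 29.6] long dir 7.9 ztop 6.9 mean [509.3 -35. ]
```

Call:
step_arm:
  targets:
    - [0,-0.1,-0.6,0,0,0,0.35]
    - [0,0,-0.5,0,0,0,0.35]
    - [0,0,-0.4,0,0,0,0.35]
    - [0,0,0,0,0,0,0.35]
    - [0,0,0,0,0,0,0.35]

```text
time: 53.08
position: [0.5504, -0.0365, 0.0006]
tool_rot: [3.14, -0.075, -0.001]
ft_force: [-0.3, -0.3, 0.7]
grip_width: 0.349
grip_force: 0.0
```

Call:
step_arm:
  targets:
    - [0,0,0,0,0,0,0.2]
    - [0,0,0,0,0,0,0]
    - [0,0,0,0,0,0,0]
    - [0,0,0,0,0,0,0]
    - [0,0,0,0,0,0,0]

```text
time: 53.5
position: [0.5506, -0.0364, 0.001]
tool_rot: [3.141, -0.074, -0.0]
ft_force: [0.4, -0.3, -0.7]
grip_width: 0.106
grip_force: 40.0
```

Call:
step_arm:
  targets:
    - [0,0,0,0,0,0,0]
    - [0,0,0.5,0,0,0,0]
    - [0,0,1.0,0,0,0,0]
    - [0,0,2.0,0,0,0,0]
    - [0,0,2.0,0,0,0,0]

```text
time: 53.92
position: [0.5501, -0.0366, 0.0569]
tool_rot: [3.14, -0.075, -0.002]
ft_force: [0.5, 0.4, -1.0]
grip_width: 0.104
grip_force: 40.0
```

Run:
```python
from h import *
pose()
```

```text
t 53.92 pos mm [550.1 -36.6  56.9] tooly deg -92.73 tilt [-0.0012 -0.0005] F [ 0.5  0.4 -1. ] grip 9.0 40.0 q [-0.49  0.29  0.58  1.9  -0.19  1.01 -1.45]
```

Call:
step_arm:
  targets:
    - [0,-0.5,2.0,0,0,0,0]
    - [-0.3,-1.5,1.5,0,0,0.5,0]
    - [-0.5,-2.6,0.5,0,0,0.6,0]
    - [-0.5,-3.0,0,0,0,0.6,0]
    - [-0.5,-3.0,0,0,0,0.6,0]

```text
time: 54.33
position: [0.5333, -0.1432, 0.098]
tool_rot: [-3.141, 0.008, -0.004]
ft_force: [0.7, -0.7, 0.4]
grip_width: 0.101
grip_force: 40.0
```

Call:
step_arm:
  targets:
    - [-0.5,-3.0,0,0,0,0.6,0]
    - [-0.5,-3.0,0,0,0,0.6,0]
    - [-0.5,-3.0,0,0,0,0.6,0]
    - [-0.5,-3.0,0,0,0,0.6,0]
    - [-0.5,-3.0,0,0,0,0.6,0]

```text
time: 54.75
position: [0.5075, -0.2939, 0.0972]
tool_rot: [3.141, 0.072, 0.002]
ft_force: [0.4, 0.5, -1.5]
grip_width: 0.103
grip_force: 40.0
```

Call:
step_arm:
  targets:
    - [-0.5,-3.0,0,0,0,0.6,0]
    - [-0.5,-3.0,0,0,0,0.6,0]
    - [-0.5,-2.5,0,0,0,0.6,0]
    - [-0.5,-1.5,0,0,0,0.6,0]
    - [0,0,0,0,0,0,0]

```text
time: 55.17
position: [0.4848, -0.3977, 0.0974]
tool_rot: [3.135, 0.127, -0.001]
ft_force: [-0.1, 0.0, -0.4]
grip_width: 0.1
grip_force: 40.0
```

Call:
step_arm:
  targets:
    - [0,0,0,0,0,0,0]
    - [0,0,0,0,0,0,0]
    - [0,0,0,0,0,0,0]
    - [0,0,0,0,0,0,0]
    - [0,0,0,0,0,0,0]

```text
time: 55.58
position: [0.4884, -0.3912, 0.0962]
tool_rot: [-3.138, -0.14, -0.001]
ft_force: [-0.3, -0.2, -0.5]
grip_width: 0.107
grip_force: 40.0
```

Run:
```python
from h import *
pose()
```

```text
t 55.58 pos mm [ 488.4 -391.2   96.2] tooly deg -84.91 tilt [0.0003 0.0004] F [-0.3 -0.2 -0.5] grip 9.3 40.0 q [ 0.07  0.43  0.71  1.69 -0.3   1.14 -0.62]
```

Call:
step_arm:
  targets:
    - [-0.1,-0.4,-1.0,0,0,0,0]
    - [0,0,-1.5,0,0,0,0]
    - [0,0,-1.5,0,0,0,0]
    - [0,0,-1.5,0,0,0,0]
    - [0,0,-1.0,0,0,0,0]

```text
time: 56.0
position: [0.4858, -0.3957, 0.0287]
tool_rot: [-3.137, -0.137, 0.003]
ft_force: [-0.1, 0.7, -1.2]
grip_width: 0.102
grip_force: 40.0
```

Call:
step_arm:
  targets:
    - [0,0,-0.7,0,0,0,0]
    - [0,0,-0.5,0,0,0,0]
    - [0,0,-0.3,0,0,0,0]
    - [0,0,0,0,0,0,0]
    - [0,0,0,0,0,0,0]

```text
time: 56.42
position: [0.4869, -0.3967, 0.0165]
tool_rot: [3.138, 0.137, 0.001]
ft_force: [0.0, -0.9, -0.5]
grip_width: 0.104
grip_force: 40.0
```

Lower the last centimetre, release and back off to look for the small wrench.

Call:
step_arm:
  targets:
    - [0,0,-0.5,0,0,0,0]
    - [0,0,-0.5,0,0,0,0]
    - [0,0,0,0,0,0,0]
    - [0,0,0,0,0,0,0.25]
    - [0,0,0,0,0,0,0.25]

```text
time: 56.83
position: [0.4867, -0.3966, 0.0062]
tool_rot: [3.138, 0.136, 0.0]
ft_force: [0.2, -0.4, 0.3]
grip_width: 0.183
grip_force: 0.0
```

Call:
step_arm:
  targets:
    - [0,0,0,0,0,0,0.25]
    - [0,0,1.0,0,0,0,0.25]
    - [0,0,2.5,0,0,0,0.25]
    - [0,0,2.5,0,0,0,0.25]
    - [0,0,2.5,0,0,0,0.35]

```text
time: 57.25
position: [0.4864, -0.3966, 0.0928]
tool_rot: [3.138, 0.136, -0.0]
ft_force: [0.3, 0.6, 0.2]
grip_width: 0.275
grip_force: 0.0
```

Call:
step_arm:
  targets:
    - [0,1.5,2.5,0,0,0,0.35]
    - [0,3.0,0,0,0,0,0.35]
    - [0,3.5,0,0,0,0,0.35]
    - [0,3.5,0,0,0,0,0.35]
    - [0,0,0,0,0,0,0.35]

```text
time: 57.67
position: [0.4884, -0.2732, 0.1164]
tool_rot: [-3.132, -0.15, -0.002]
ft_force: [1.9, 0.1, -0.0]
grip_width: 0.35
grip_force: 0.0
```

Run:
```python
from h import *
pose()
for n,f in(("side","s13"),("top","t13")):
    im,d=grab(n,4);np.savez(f+".npz",im=im,d=d);o=.002 if n=="top" else .0005
    print("wr in tray");blob(n,d,.487,-.396,.085,.0065+o,.015+o)
    print("sw");blob(n,d,.697,.025,.085,.0022+o,.012+o)
```

```text
t 57.67 pos mm [ 488.4 -273.2  116.4] tooly deg -84.53 tilt [0.0009 0.0062] F [ 1.9  0.1 -0. ] grip 30.5 0.0 q [-0.16  0.25  0.71  1.83 -0.18  1.13 -0.85]
wr in tray
side 80 c [ 470.  -395.8] size [111.   28.9] long dir 6.2 ztop 10.8 mean [ 459.8 -397. ]
sw
side 102 c [696.5  26.3] size [125.9  26.3] long dir 86.9 ztop 6.5 mean [696.9  24.6]
wr in tray
top 2 c [ 433.1 -443.9] size [5.3 0. ] long dir 47.8 ztop 10.6 mean [ 433.1 -443.9]
sw
top 105 c [699.9  25.9] size [123.7  22.7] long dir 86.1 ztop 8.6 mean [700.2  23.2]
```

Call:
step_arm:
  targets:
    - [0.8,1.2,0,0,0,4,0.35]
    - [1.4,2.0,0,0,0,5.5,0.35]
    - [1.5,2.1,0,0,0,5.5,0.35]
    - [1.5,2.1,0,0,0,5.5,0.35]
    - [1.5,2.1,0,0,0,5.5,0.35]

```text
time: 58.48
position: [0.554, -0.1866, 0.116]
tool_rot: [3.026, 0.843, -0.0]
ft_force: [1.0, 0.0, 1.0]
grip_width: 0.355
grip_force: 0.0
```

Call:
step_arm:
  targets:
    - [1.5,2.1,0,0,0,5.5,0.35]
    - [1.5,2.1,0,0,0,5.5,0.35]
    - [1.5,2.1,0,0,0,5.5,0.35]
    - [1.5,2.1,0,0,0,5.5,0.35]
    - [1.5,2.1,0,0,0,5.5,0.35]

```text
time: 58.9
position: [0.6293, -0.0815, 0.1158]
tool_rot: [2.739, 1.539, -0.001]
ft_force: [0.1, -0.8, 0.7]
grip_width: 0.348
grip_force: 0.0
```

Call:
step_arm:
  targets:
    - [1.5,2.1,-0.5,0,0,5.5,0.35]
    - [1.5,2.1,-0.5,0,0,5.5,0.35]
    - [1.5,2.1,-0.5,0,0,5.5,0.35]
    - [1.5,2.1,-0.5,0,0,5.5,0.35]
    - [0.5,0.8,-0.5,0,0,0,0.35]

```text
time: 59.32
position: [0.6954, 0.0145, 0.0901]
tool_rot: [-2.391, -2.035, -0.003]
ft_force: [0.1, 1.2, -0.5]
grip_width: 0.352
grip_force: 0.0
```

Call:
step_arm:
  targets:
    - [0,0,0,0,0,0,0.35]
    - [0,0,0,0,0,0,0.35]
    - [0,0,0,0,0,0,0.35]
    - [0,0,0,0,0,0,0.35]
    - [0,0,0,0,0,0,0.35]

```text
time: 59.73
position: [0.6934, 0.0085, 0.0918]
tool_rot: [2.4, 2.025, 0.0]
ft_force: [0.9, 0.1, 0.2]
grip_width: 0.352
grip_force: 0.0
```

Run:
```python
from h import *
pose()
im,d=grab("side",3);blob("side",d,.697,.025,.085,.0027,.0125)
```

```text
t 59.73 pos mm [693.4   8.5  91.8] tooly deg -9.70 tilt [ 0.0007 -0.0007] F [0.9 0.1 0.2] grip 30.6 0.0 q [-0.3   0.51  0.34  1.49 -0.18  1.17 -0.1 ]
side 97 c [698.4  27.5] size [128.   25.4] long dir 86.8 ztop 7.1 mean [697.5  29.1]
```

Correct by (+5, +17) mm and +6°, then descend.

Call:
step_arm:
  targets:
    - [0.2,0.6,0,0,0,3.2,0.35]
    - [0.3,0.7,0,0,0,3.1,0.35]
    - [0,0.5,-1.0,0,0,0,0.35]
    - [0,0,-1.5,0,0,0,0.35]
    - [0,0,-1.5,0,0,0,0.35]

```text
time: 60.3
position: [0.6988, 0.0293, 0.0504]
tool_rot: [2.283, 2.157, 0.001]
ft_force: [-0.0, -0.3, -0.5]
grip_width: 0.349
grip_force: 0.0
```

Call:
step_arm:
  targets:
    - [0,0,-1.5,0,0,0,0.35]
    - [0,0,-1.0,0,0,0,0.35]
    - [0,0,-0.5,0,0,0,0.35]
    - [0,0,0,0,0,0,0.35]
    - [0,0,0,0,0,0,0.35]

```text
time: 60.72
position: [0.6987, 0.0283, 0.0209]
tool_rot: [2.283, 2.158, -0.0]
ft_force: [0.7, 1.0, 0.4]
grip_width: 0.349
grip_force: 0.0
```

Run:
```python
from h import *
pose()
```

```text
t 60.72 pos mm [698.7  28.3  20.9] tooly deg -3.24 tilt [-0.0001 -0.0003] F [0.7 1.  0.4] grip 30.4 0.0 q [-0.3   0.59  0.3   1.53 -0.19  1.06 -0.01]
```

Call:
step_arm:
  targets:
    - [0,-0.1,-0.7,0,0,0,0.35]
    - [0,0,-0.7,0,0,0,0.35]
    - [0,0,-0.5,0,0,0,0.35]
    - [0,0,0,0,0,0,0.35]
    - [0,0,0,0,0,0,0.2]

```text
time: 61.13
position: [0.6984, 0.0276, 0.0017]
tool_rot: [-2.283, -2.158, 0.001]
ft_force: [0.5, -0.3, -0.4]
grip_width: 0.324
grip_force: 0.0
```

Call:
step_arm:
  targets:
    - [0,0,0,0,0,0,0]
    - [0,0,0,0,0,0,0]
    - [0,0,0,0,0,0,0]
    - [0,0,0,0,0,0,0]
    - [0,0,0,0,0,0,0]

```text
time: 61.55
position: [0.6988, 0.0276, 0.0023]
tool_rot: [2.283, 2.158, 0.001]
ft_force: [0.3, -0.3, 0.6]
grip_width: 0.087
grip_force: 40.0
```

Call:
step_arm:
  targets:
    - [0,0,0.5,0,0,0,0]
    - [0,0,1.0,0,0,0,0]
    - [0,0,2.0,0,0,0,0]
    - [0,0,2.0,0,0,0,0]
    - [0,0,2.0,0,0,0,0]

```text
time: 61.97
position: [0.6986, 0.0275, 0.0787]
tool_rot: [2.283, 2.158, 0.0]
ft_force: [0.8, 0.4, -0.6]
grip_width: 0.086
grip_force: 40.0
```

Run:
```python
from h import *
pose()
```

```text
t 61.97 pos mm [698.6  27.5  78.7] tooly deg -3.22 tilt [ 0.0003 -0.0001] F [ 0.8  0.4 -0.6] grip 7.5 40.0 q [-0.31  0.53  0.31  1.49 -0.17  1.15 -0.02]
```

Call:
step_arm:
  targets:
    - [-0.6,-1.2,1.0,0,0,-3,0]
    - [-1.2,-2.3,1.0,0,0,-5,0]
    - [-1.3,-2.7,0,0,0,-5,0]
    - [-1.3,-2.7,0,0,0,-5,0]
    - [-1.3,-2.7,0,0,0,-5,0]

```text
time: 62.38
position: [0.6414, -0.0895, 0.0986]
tool_rot: [2.67, 1.654, 0.002]
ft_force: [-0.1, -1.4, -0.1]
grip_width: 0.083
grip_force: 40.0
```

Call:
step_arm:
  targets:
    - [-1.3,-2.7,0,0,0,-5,0]
    - [-1.3,-2.7,0,0,0,-5,0]
    - [-1.3,-2.7,0,0,0,-5,0]
    - [-1.3,-2.7,0,0,0,-5,0]
    - [-1.3,-2.7,0,0,0,-5,0]

```text
time: 62.8
position: [0.5762, -0.2247, 0.0983]
tool_rot: [2.965, 1.037, 0.002]
ft_force: [1.2, -1.3, 0.1]
grip_width: 0.081
grip_force: 40.0
```

Call:
step_arm:
  targets:
    - [-1.3,-2.7,0,0,0,-5,0]
    - [-1.3,-2.7,0,0,0,-5,0]
    - [-1.3,-2.7,0,0,0,-5,0]
    - [-1.2,-2.6,0,0,0,-5,0]
    - [-1.0,-2.4,0,0,0,-5,0]

```text
time: 63.22
position: [0.5147, -0.3563, 0.0984]
tool_rot: [3.119, 0.369, 0.002]
ft_force: [-0.2, -1.2, -0.1]
grip_width: 0.083
grip_force: 40.0
```

Call:
step_arm:
  targets:
    - [-0.8,-2.0,0,0,0,-5,0]
    - [-0.5,-1.0,0,0,0,-3,0]
    - [0,0,0,0,0,0,0]
    - [0,0,0,0,0,0,0]
    - [0,0,0,0,0,0,0]

```text
time: 63.63
position: [0.5038, -0.3829, 0.0974]
tool_rot: [-3.136, -0.163, -0.001]
ft_force: [-0.2, 0.8, -0.6]
grip_width: 0.081
grip_force: 40.0
```

Run:
```python
from h import *
pose()
```

```text
t 63.63 pos mm [ 503.8 -382.9   97.4] tooly deg -84.04 tilt [0.0009 0.0011] F [-0.2  0.8 -0.6] grip 7.0 40.0 q [ 0.04  0.44  0.72  1.67 -0.32  1.15 -0.62]
```

Call:
step_arm:
  targets:
    - [-0.3,-1.0,0,0,0,-0.5,0]
    - [-0.6,-1.5,0,0,0,-0.5,0]
    - [-0.6,-1.5,0,0,0,0,0]
    - [0,0,-1.0,0,0,0,0]
    - [0,0,-1.0,0,0,0,0]

```text
time: 64.05
position: [0.4877, -0.4251, 0.0769]
tool_rot: [3.138, 0.13, 0.002]
ft_force: [0.3, -0.1, -1.1]
grip_width: 0.082
grip_force: 40.0
```

Call:
step_arm:
  targets:
    - [0,0,-1.0,0,0,0,0]
    - [0,0,-1.0,0,0,0,0]
    - [0,0,-1.0,0,0,0,0]
    - [0,0,0,0,0,0,0]
    - [0,0,0,0,0,0,0]

```text
time: 64.47
position: [0.4875, -0.4234, 0.0459]
tool_rot: [-3.138, -0.133, 0.003]
ft_force: [-0.9, 0.1, -0.9]
grip_width: 0.083
grip_force: 40.0
```

Run:
```python
from h import *
pose()
```

```text
t 64.47 pos mm [ 487.5 -423.4   45.9] tooly deg -85.16 tilt [-0.0017  0.0011] F [-0.9  0.1 -0.9] grip 7.2 40.0 q [ 0.14  0.53  0.7   1.67 -0.38  1.08 -0.53]
```

Call:
step_arm:
  targets:
    - [0,0,-1.0,0,0,0,0]
    - [0,0,-1.0,0,0,0,0]
    - [0,0,-0.8,0,0,0,0]
    - [0,0,-0.5,0,0,0,0]
    - [0,0,-0.4,0,0,0,0]

```text
time: 64.88
position: [0.4872, -0.4241, 0.0089]
tool_rot: [-3.138, -0.131, 0.002]
ft_force: [-0.6, -0.4, -0.3]
grip_width: 0.082
grip_force: 40.0
```

Call:
step_arm:
  targets:
    - [0,0,0,0,0,0,0]
    - [0,0,0,0,0,0,0.17]
    - [0,0,0,0,0,0,0.17]
    - [0,0,0,0,0,0,0.17]
    - [0,0,1.0,0,0,0,0.17]

```text
time: 65.3
position: [0.4868, -0.4235, 0.019]
tool_rot: [-3.137, -0.131, 0.003]
ft_force: [-0.1, 0.3, -0.0]
grip_width: 0.163
grip_force: 0.0
```

Call:
step_arm:
  targets:
    - [0,0,2.0,0,0,0,0.17]
    - [0,0,2.5,0,0,0,0.17]
    - [0,0,2.5,0,0,0,0.3]
    - [0,1.5,2.5,0,0,0,0.3]
    - [0,3.0,1,0,0,0,0.3]

```text
time: 65.72
position: [0.4875, -0.385, 0.1303]
tool_rot: [3.132, 0.121, 0.008]
ft_force: [0.0, 0.0, 1.4]
grip_width: 0.277
grip_force: 0.0
```

Call:
step_arm:
  targets:
    - [0,3.5,0,0,0,0,0.3]
    - [0,3.5,0,0,0,0,0.3]
    - [0,3.5,0,0,0,0,0.3]
    - [0,3.5,0,0,0,0,0.3]
    - [0,3.0,0,0,0,0,0.3]

```text
time: 66.13
position: [0.4878, -0.2071, 0.1261]
tool_rot: [-3.138, -0.132, -0.003]
ft_force: [0.3, 0.3, -0.1]
grip_width: 0.297
grip_force: 0.0
```

Run:
```python
from h import *
pose()
S,_=grab("side",3);T,_=grab("top",3)
cv2.imwrite("pics/f.png",np.hstack([cv2.resize(S[80:290,80:400],None,fx=1.25,fy=1.25,interpolation=cv2.INTER_CUBIC),cv2.resize(T[100:310,80:400],None,fx=1.25,fy=1.25,interpolation=cv2.INTER_CUBIC)])[:,:,::-1])
```

```text
t 66.13 pos mm [ 487.8 -207.1  126.1] tooly deg -85.17 tilt [0.0016 0.0009] F [ 0.3  0.3 -0.1] grip 25.8 0.0 q [-0.3   0.16  0.72  1.89 -0.12  1.13 -1.03]
```

View pics/f.png

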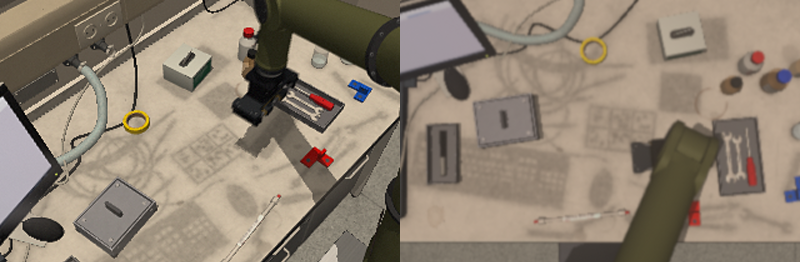

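The final picture shows the case closed (115,215), the marker in the pen tray (445,153 in the top view), both wrenches and the screwdriver in the tool tray (738,155), and the tape, bottles and look-alikes untouched.

```bash
python3 -c "
from bench import ctrl
print(ctrl.close_job())"
```

```text
the job is handed in; nothing more can be done
None
```

The job is handed in: the three brackets lie flat in the case, the cover is pressed level with the rim, both wrenches and the screwdriver are in the larger tray, and the black marker is in the smaller one (no blue marker was there); the tape and bottles were left where they were.

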